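# Fetch the smallest vial from behind the bottles and stand it on the balance

### The arm

A 6-joint arm with a two-finger parallel gripper is mounted at the origin on a cart in front of the work surface, level with it; the furniture and walls round the work are solid. World frame = base frame: x ahead of the robot, y to its left, z up, the work surface at z = 0. Lengths are in m, angles in rad, forces in N, time in s.
With the tool pointing down it reaches from about 0.35 to 0.975 m from the base axis. Payload 4.9 kg.
Tool frame: the origin (TCP) lies midway between the tips of the shut fingers; the grasp point (between the pads) lies 19 mm behind it; z points along the fingers, y is the line along which they close (so a half turn about z gives the same grasp; the last joint's range is limited). The gripper opens to 85 mm and grips with 20 to 120 N. Pads are 22 mm wide; open, the fingers measure 114 mm over their backs; the gripper's body (76 mm by 85 mm) begins 54 mm behind the grasp point. The pads swing forward as they close: fully open they stand 13 mm farther back than shut.
Start: joints at [1.064, 0.053, 1.613, -0, 1.476, -0.119], TCP at [0.236, 0.579, 0.196] pointing down, gripper open.
Joint ranges: [-3.01, 3.01], [-1.01, 2.22], [0.06, 2.58], [-1.02, 4.17], [0.09, 2.62], [-3.14, 3.14]. Speed limits (rad/s): [2.57, 2.57, 3.14, 3.14, 3.14, 3.14].

### API

Orientations are given as a unit quaternion [w, x, y, z].
In Python, from plant import manip gives the robot as it stands.
- The arm moves only by the tool move_arm, never from a script. Its argument "increments" is one flat list of numbers, 5 for each row, row after row: the shift along the tool's x, y, z in mm, then the turn about the tool's z in rad, then the opening, from 0 (shut) to 1 (fully open). In form: [tx, ty, tz, spin, jaw, tx, ty, tz, spin, jaw, ...]. A call has 1 to 8 rows; each row shifts and turns the commanded pose from where the row before left it, along the tool's axes as they then stand; what a row does not reach is not made up. A row lasts 1/12 s, in which the tool goes at most 41.7 mm and 7.16 degrees, less where a joint would pass 70% of its speed; a pose out of reach is approached as far as the arm can. A call with a gripper value outside its range is refused whole. The fingers move at their own pace and stop on an object; the grip force is fixed at half the most. Time passes only in rows, so rows that do not move let the fingers close. It gives the time, the measured TCP pose, the force, the opening and the grip force at its end, in the units of the state.
- manip.state(): the state, without advancing time (a new reading comes with each control period).
- manip.grab_frame(name): name is "side" or "top"; returns a dict with "image" (384x512x3 uint8, blue, green, red), "fov_y" (degrees; the focal length in pixels is half the picture's height over the tangent of half this angle, whatever the lens; pixels are square), "cx", "cy" (the principal point, pixels), "eye" and "rotation" of the camera in the world. Camera axes: x right, y down, z forward; pixel columns grow to the right and rows downward; lengths in m; the calibration is good to about 2 mm. A picture is of the moment at which its call begins. There is no depth.
- manip.job_done(): hands the job in; it is judged then, once.
The state is a dict: "time": time; "joint_pos": joint angles; "joint_vel": joint speeds; "joint_efforts": joint torques, N m; "tool_pos": TCP position; "tool_rot": TCP orientation; "contact_force": force on the tool from outside, world axes, zero at the start; "ft_torque": the same for the moment, N m; "gripper_width": opening from 0.0 (shut) to 1.0 (fully open); "grasp_force": force on a finger pad.
Only numpy, scipy, OpenCV 4.12 (cv2) and the standard library are available. Lean on these libraries where they do the work, as an engineer would, in place of code of your own. Each camera call takes 0.05 s, during which the arm holds its last target. There are 200 camera calls.

### The job

The smallest vial stands at the back of the white reagent rack, behind the three bottles. First take all three bottles out and stand them aside on the steel tray, then stand the smallest vial upright in the middle of the balance pan, and then put every bottle back, upright and fully down, into the very compartment it came from. Leave the other vials standing in their holes.

Things in the scene. Friction and masses are not known exactly. Their poses are not given: they have to be found in the camera images.
- reagent_rack: Fixed white rack 132 (x) x 280 (y) x 22 high, origin under its centre, -x front (to the robot). Front: 3 open square compartments 88 x 88, centres x -18, y -92, 0, 92, floor 6 above bench, walls 4 thick, 22 high, a bottle in each. Back: step x 26 to 66, 22 high, 6 holes 28 across at x 46, y -95, -57, -19, 19, 57, 95, bottoms 8 above bench; vials in four. Which is where changes.
- side_tray: Fixed open steel tray, 236 (x) x 120 (y), floor 2 thick, rim 16 high; origin under its centre. Side area for the bottles: just long enough for all three in a row along its x, e.g. centred at x +70, 0, -70. It stands left or right of the rack, the balance on the other side.
- pan_centre (a point): Centre of the top of the balance's round steel pan, 100 across, 70 above the bench; z up, -x to the balance's front. The balance is a fixed white laboratory balance, 140 wide, 195 deep, its display in front of the pan; the rest of it is lower than the pan.
- bottle_large: Largest bottle: clear, square with rounded corners, 75 x 75 x 166 high, white cap 32 across from 140 to 166 above its base; 0.3 to 0.5 kg. Origin at the centre of its base; its sides lie along its x and y, and it fits a compartment only when these are roughly square to the rack. z up. Grasp from above by the round cap.
- bottle_medium: Middle bottle: square with rounded corners, 63 x 63 x 136 high, white cap 40 across from 112 to 136 above its base; 0.15 to 0.26 kg. Origin at the centre of its base; its sides lie along its x and y. z up. Grasp from above by the round cap.
- bottle_small: Smallest bottle: round, 50 across, 105 high, blue cap 34 across from 85 to 105 above its base; 0.14 to 0.25 kg. Origin at the centre of its base. z up. Grasp from above by the round cap.
- vial_smallest: The vial to fetch, clearly the shortest and thinnest: round, 18 across, 34 high, with a ribbed cap 16 across on the top 10; 0.04 kg. Origin at the centre of its base, z up through the cap. In its hole it stands 20 above the step.
- vial_black_cap: Other vial, black cap: round, 24 across, 52 high; origin at the centre of its base. Stays where it is.
- vial_white_cap: Other vial, white cap: round, 22 across, 46 high; origin at the centre of its base. Stays where it is.
- vial_red_cap: Other vial, red cap: round, 23 across, 54 high; origin at the centre of its base. Stays where it is.
There are look-alikes about, which are no part of the job. What is shaped like the bottle_medium but yellow is not meant.

How it is judged:
On the way, in this order (a step that is already met when the one before it is completed fails the run):
1. all three bottles stand upright on the steel tray at the same time (x of bottle_large in the frame of side_tray between -0.1 and 0.1 m and y of bottle_large in the frame of side_tray between -0.045 and 0.045 m and z of each of bottle_large, bottle_medium, bottle_small in the frame of side_tray below 0.008 m and angle between each of bottle_large, bottle_medium, bottle_small's own z axis and vertical below 0.1 rad and x of bottle_medium in the frame of side_tray between -0.1 and 0.1 m and y of bottle_medium in the frame of side_tray between -0.045 and 0.045 m and x of bottle_small in the frame of side_tray between -0.1 and 0.1 m and y of bottle_small in the frame of side_tray between -0.045 and 0.045 m), for 0.2 s.
2. the smallest vial stands upright in the middle of the balance pan while the bottles are still on the tray (all of step 1 and horizontal distance between vial_smallest and pan_centre below 0.02 m and z of vial_smallest in the frame of pan_centre between -0.004 and 0.006 m and angle between vial_smallest's own z axis and vertical below 0.1 rad), for 0.2 s.
At the end, for the whole second after the job is handed in: Smallest vial upright on the pan, axis within 20 mm of its centre; each bottle upright (0.1 rad) on the floor of its own first compartment, within 35 mm of its first place; other vials within 12 mm of theirs; all released and at rest (horizontal distance between vial_smallest and pan_centre below 0.02 m and z of vial_smallest in the frame of pan_centre between -0.004 and 0.006 m and angle between each of vial_smallest, bottle_large, bottle_medium, bottle_small's own z axis and vertical below 0.1 rad and linear speed of each of vial_smallest, bottle_large, bottle_medium, bottle_small below 0.02 m/s and distance of each of bottle_large, bottle_medium, bottle_small from where it was at the start of the episode below 0.035 m and z of each of bottle_large, bottle_medium, bottle_small in the frame of reagent_rack below 0.011 m and distance of each of vial_black_cap, vial_white_cap, vial_red_cap from where it was at the start of the episode below 0.012 m); the robot touches nothing.
It fails at once if a bottle or the smallest vial is tipped over (more than 0.7 rad) (angle between any of bottle_large, bottle_medium, bottle_small, vial_smallest's own z axis and vertical above 0.7 rad).
It fails at once if another vial is lifted out or knocked over (moved more than 30 mm) (distance of any of vial_black_cap, vial_white_cap, vial_red_cap from where it was at the start of the episode above 0.03 m).
It also fails if it takes over 122 s, if anything falls off the work surface, if the arm or the gripper's body presses on something with over 40 N, if the wrist force passes 120 N, or if a joint passes its speed limit or range.

## Working session

There is one attempt and no reset: what is moved stays moved. The work goes in short steps, Python scripts to look and compute and a tool call to move; the robot and the scene stay as the last step left them, time stands still between calls to the robot, and variables do not carry over. Pictures are saved under pics/ and viewed, at most 14 in all, crops included, and the job is handed in when it is done.

Besides the shell and the picture viewer there is one more tool, called after ">>>" by a JSON object that holds its "fn" and its "kwargs". move_arm: Moves the arm, as the interface text tells. Its arguments: {"type":"object","properties":{"increments":{"type":"array"}},"required":["increments"]}

```bash
ls; mkdir -p pics; cat > h.py <<'E'
import numpy as np, cv2
from plant import manip
def grab(n):
    f=manip.grab_frame(n); f['image']=np.array(f['image']); return f
def F(f): return f['image'].shape[0]/2/np.tan(np.radians(f['fov_y'])/2)
def ray(f,u,v,z):
    d=np.array(f['rotation']).reshape(3,3)@np.array([(u-f['cx'])/F(f),(v-f['cy'])/F(f),1]); e=np.array(f['eye'])
    return e+d*(z-e[2])/d[2]
def proj(f,p):
    c=np.array(f['rotation']).reshape(3,3).T@(np.array(p)-np.array(f['eye'])); return np.array([f['cx']+F(f)*c[0]/c[2],f['cy']+F(f)*c[1]/c[2]])
E
python3 - <<'E'
from h import *
import pickle
d={}
for n in('top','side'):
    f=grab(n); d[n]=f; cv2.imwrite(f'pics/{n}0.png',cv2.resize(f['image'],None,fx=1.5,fy=1.5,interpolation=cv2.INTER_CUBIC))
    print(n,f['fov_y'],f['cx'],f['cy'],f['eye'],np.round(f['rotation'],3).tolist())
pickle.dump(d,open('f0.pkl','wb'))
print(manip.state())
E
```

```text
pics
top 44.882824348356124 257.6248395118754 186.4931058570483 [ 0.42423675 -0.0379194   1.27742039] [0.025, -0.702, 0.711, -0.022]
side 46.13927460264289 257.30063130970456 193.60619106038814 [ 0.26436426 -0.60530042  1.03049108] [-0.282, 0.94, -0.181, 0.063]
{'time': 0.1, 'joint_pos': array([ 1.06400610e+00,  5.32751588e-02,  1.61418228e+00,  1.43683185e-05,
        1.47600743e+00, -1.18980304e-01]), 'joint_vel': array([ 0.00123119, -0.00146099, -0.00377059,  0.00027298,  0.00233741,
        0.0012429 ]), 'joint_efforts': array([ 7.37916016e-04, -3.94902134e+01, -3.71365142e+01, -1.47606884e-04,
        3.83431165e-03, -2.47901147e-05]), 'tool_pos': array([0.23602118, 0.57802807, 0.19438046]), 'tool_rot': array([-2.94943092e-04,  1.92692726e-01,  9.81258700e-01, -8.88458858e-04]), 'contact_force': array([0.46635107, 0.08008138, 0.2364536 ]), 'ft_torque': array([ 0.03946422,  0.03520615, -0.01564415]), 'grasp_force': 0.0, 'gripper_width': 1.0014522485537067}
```

```bash
python3 - <<'E'
s=open('h.py').read()
s=s.replace("np.array(f['rotation']).reshape(3,3)","R(f)")
s+='''
from scipy.spatial.transform import Rotation as Ro
def R(f):
    q=f['rotation']; return Ro.from_quat([q[1],q[2],q[3],q[0]]).as_matrix()
'''
open('h.py','w').write(s)
E
```

```text
(no output)
```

View pics/top0.png

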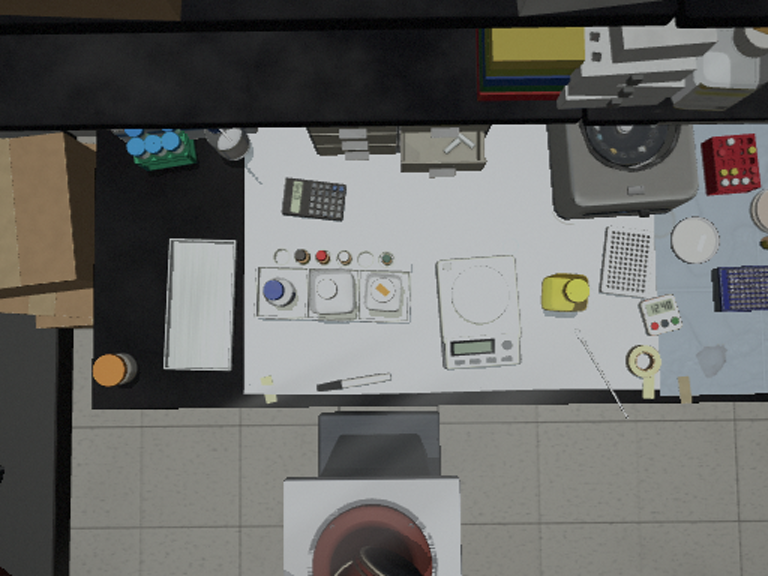

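View pics/side0.png

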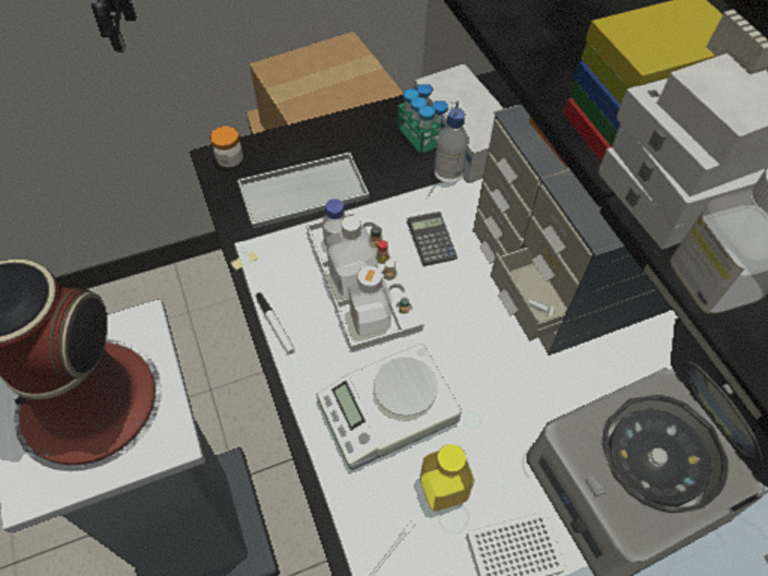

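```bash
python3 - <<'E'
from h import *
import pickle
d=pickle.load(open('f0.pkl','rb'))
a=cv2.resize(d['top']['image'][155:225,160:285],None,fx=6,fy=6,interpolation=cv2.INTER_CUBIC)
cv2.imwrite('pics/ctop.png',a)
a=cv2.resize(d['side']['image'][125:235,190:290],None,fx=5,fy=5,interpolation=cv2.INTER_CUBIC)
cv2.imwrite('pics/cside.png',a)
f=d['top']
print('up dir',R(f))
for n,u,v,z in[('traycorners',165,370,.016),('',236,370,.016),('',236,238,.016),('',168,238,.016),('rack',257,318,.022),('',410,320,.022),('',411,270,.022),('pan',480,294,.07)]:
    print(n,ray(f,u/1.5,v/1.5,z).round(3))
E
```

```text
up dir [[-0.01341307 -0.99767248  0.06685594]
 [-0.99990034  0.01367751  0.00349908]
 [-0.00440536 -0.06680235 -0.9977565 ]]
traycorners [0.351 0.367 0.016]
 [0.35  0.239 0.016]
 [0.589 0.24  0.016]
 [0.59  0.364 0.016]
rack [0.443 0.2   0.022]
 [ 0.435 -0.075  0.022]
 [ 0.525 -0.078  0.022]
pan [ 0.478 -0.195  0.07 ]
```

View pics/ctop.png

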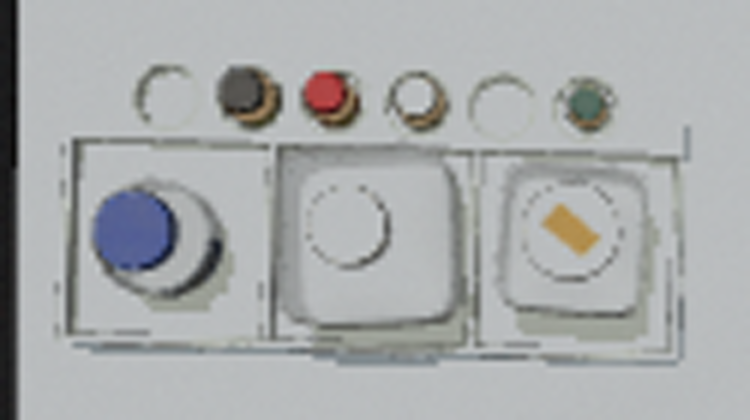

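View pics/cside.png

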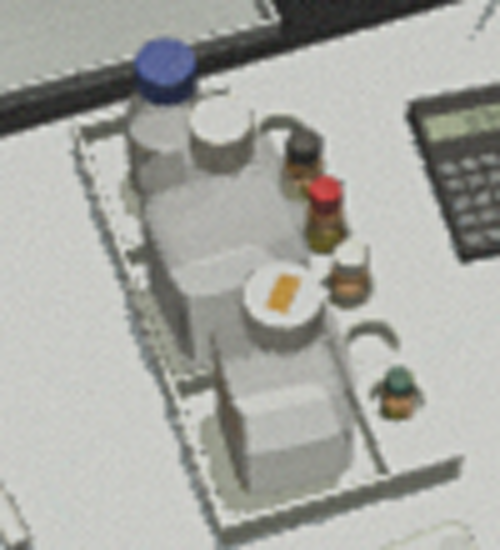

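The top crop shows the caps at crop pixels blue (134,229), large white (347,226) and medium with an orange label (571,230). The vial caps are black (242,88), red (325,92), white (415,95) and green (587,103), and the holes at (165,95) and (502,106) are empty.

Things that could be mistaken (full 1.5x top picture):
- **Smallest vial:** green (387,258), black (302,257), red (321,257) and white (344,257). Green is the shortest and thinnest, and the side crop at (398,392) confirms it.
- **Medium bottle:** the orange-labelled white cap (383,290). The yellow bottle (565,291) is the look-alike and stays out of it.

```bash
python3 - <<'E'
from h import *
import pickle
d=pickle.load(open('f0.pkl','rb')); t,s=d['top'],d['side']
T=lambda u,v:((u+.5)/6-.5+160,(v+.5)/6-.5+155)
S=lambda u,v:((u+.5)/5-.5+190,(v+.5)/5-.5+125)
def tri(a,b):
    A=[];B=[]
    for f,p in((t,a),(s,b)):
        e=np.array(f['eye']); g=ray(f,*p,0)-e; g/=np.linalg.norm(g); P=np.eye(3)-np.outer(g,g); A.append(P);B.append(P@e)
    return np.linalg.lstsq(np.vstack(A),np.hstack(B),rcond=None)[0]
for n,a,b,z in[('blue',(134,229),(166,60),.111),('large',(347,226),(222,118),.172),('med',(571,230),(284,290),.142),('vial',(587,103),(398,378),.042),('black',(242,88),(303,138),.06),('red',(325,92),(325,188),.062)]:
    print(n,'plane',ray(t,*T(*a),z).round(4),'side',ray(s,*S(*b),z).round(4),'tri',tri(T(*a),S(*b)).round(4))
H=np.array([ray(t,*T(*a),.022)[:2] for a in((165,95),(502,106))]);dd=H[0]-H[1]
print('holes',H,np.linalg.norm(dd),'yaw',np.arctan2(-dd[0],dd[1]))
for a in((75,347),(680,360),(680,158),(72,140)):print('rack',ray(t,*T(*a),.022).round(4))
# bottle edge lines
for a,z in(((515,305),.11),((635,315),.11),((515,165),.11),((645,180),.11),((305,325),.14),((440,318),.14),((297,150),.14),((440,150),.14)):print('edge',ray(t,*T(*a),z).round(4))
# tray and pan
for f,n in((t,'top'),(s,'side')):
    g=cv2.cvtColor(f['image'],cv2.COLOR_BGR2GRAY)
    c=proj(f,[.478,-.195,.07]);r=F(f)*.05/np.linalg.norm(np.array(f['eye'])-[.478,-.195,.07])
    if n=='top':
        h=cv2.HoughCircles(cv2.resize(g,None,fx=4,fy=4,interpolation=cv2.INTER_CUBIC),cv2.HOUGH_GRADIENT,1,2000//4,param1=60,param2=20,minRadius=int(3.7*r),maxRadius=int(4.3*r))
        for x,y,q in h[0]:
            p=((x+.5)/4-.5,(y+.5)/4-.5)
            if np.linalg.norm(p-c)<12:print('pan',p,q/4,r,ray(f,*p,.07).round(4))
        a=cv2.resize(f['image'][150:255,100:170],None,fx=5,fy=5,interpolation=cv2.INTER_CUBIC);b=cv2.resize(f['image'][160:255,280:360],None,fx=5,fy=5,interpolation=cv2.INTER_CUBIC)
        cv2.imwrite('pics/tp.png',np.hstack([a[:475],b[:475]]) if 0 else np.hstack([a,cv2.copyMakeBorder(b,0,50,0,0,0)]))
E
```

```text
blue plane [0.4892 0.1567 0.111 ] side [0.4903 0.1573 0.111 ] tri [0.4896 0.1564 0.1122]
large plane [0.4859 0.0619 0.172 ] side [0.4884 0.0618 0.172 ] tri [0.487  0.0615 0.1727]
med plane [ 0.4847 -0.0267  0.142 ] side [ 0.4869 -0.0254  0.142 ] tri [ 0.4853 -0.027   0.1448]
vial plane [ 0.5465 -0.0336  0.042 ] side [ 0.547 -0.034  0.042] tri [ 0.5468 -0.0336  0.0416]
black plane [0.5534 0.1177 0.06  ] side [0.5541 0.1194 0.06  ] tri [0.5532 0.1173 0.0629]
red plane [0.5509 0.081  0.062 ] side [0.5519 0.0814 0.062 ] tri [0.5512 0.0808 0.063 ]
holes [[0.55472013 0.15738256]
 [0.5476108  0.00495344]] 0.15259481952301565 yaw -0.0466064678168313
rack [0.4414 0.1983 0.022 ]
rack [ 0.4319 -0.0737  0.022 ]
rack [ 0.5229 -0.0751  0.022 ]
rack [0.5349 0.1995 0.022 ]
edge [ 0.4553 -0.0025  0.11  ]
edge [ 0.4504 -0.0527  0.11  ]
edge [ 0.514  -0.0032  0.11  ]
edge [ 0.507  -0.0577  0.11  ]
edge [0.4475 0.0822 0.14  ]
edge [0.4496 0.0272 0.14  ]
edge [0.5191 0.085  0.14  ]
edge [0.5183 0.0265 0.14  ]Traceback (most recent call last):
  File "<stdin>", line 24, in <module>
TypeError: 'NoneType' object is not subscriptable
```

```bash
python3 - <<'E'
from h import *
import pickle
d=pickle.load(open('f0.pkl','rb')); t=d['top']
f=t
a=cv2.resize(f['image'][150:255,100:170],None,fx=5,fy=5,interpolation=cv2.INTER_CUBIC);b=cv2.resize(f['image'][160:255,280:360],None,fx=5,fy=5,interpolation=cv2.INTER_CUBIC)
b=cv2.createCLAHE(4,(2,2)).apply(cv2.cvtColor(b,cv2.COLOR_BGR2GRAY));b=cv2.cvtColor(b,cv2.COLOR_GRAY2BGR)
cv2.imwrite('pics/tp.png',np.hstack([a,cv2.copyMakeBorder(b,0,50,0,0,0)]))
E
```

```text
(no output)
```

View pics/tp.png

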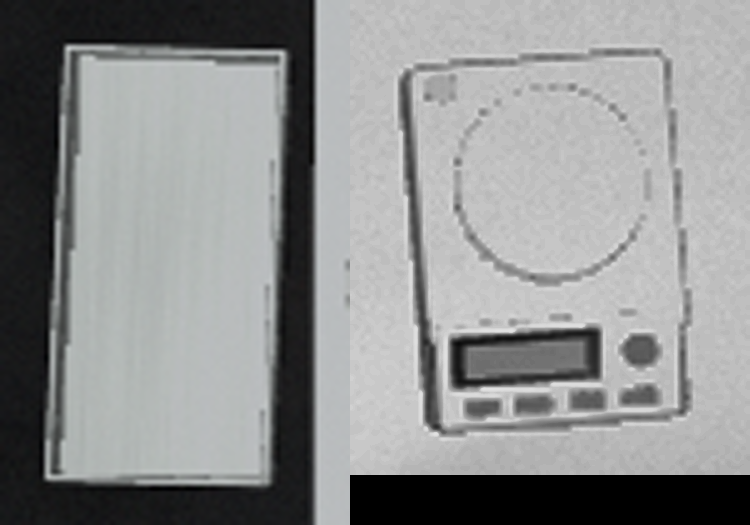

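```bash
python3 - <<'E'
from h import *
import pickle
t=pickle.load(open('f0.pkl','rb'))['top']
C=np.array([ray(t,100+(u+.5)/5-.5,150+(v+.5)/5-.5,.016)[:2] for u,v in((66,46),(287,52),(271,484),(46,478))])
print(C.round(4),C.mean(0),C[0]-C[3],C[1]-C[2])
p=(280+203/5-.5,160+184/5-.5);print('pan',ray(t,*p,.07),F(t)*.05/1.2074)
s=manip.state();T=s['tool_pos'];q=s['tool_rot'];M=Ro.from_quat([*q[1:],q[0]]).as_matrix()
print(T,M.round(3)); print('to small cap in tool axes',M.T@(np.array([.4896,.1566,.196])-T))
E
```

```text
[[0.5901 0.3614]
 [0.5851 0.2405]
 [0.3506 0.2489]
 [0.3554 0.3705]] [0.47027646 0.30532504] [ 0.23468316 -0.00907286] [ 0.2345121  -0.00839564]
pan [ 0.47738406 -0.1956357   0.07      ] 19.250991599443573
[0.23602118 0.57802807 0.19438046] [[-0.926  0.378 -0.001]
 [ 0.378  0.926 -0.002]
 [ 0.    -0.002 -1.   ]]
to small cap in tool axes [-0.39411604 -0.2942408  -0.00116623]
```

>>> {"fn": "move_arm", "kwargs": {"increments": [0,0,0,0.12,1,0,0,0,0.12,1,0,0,0,0.12,1,0,0,0,0.12,1,0,0,0,0.12,1,0,0,0,0.12,1,0,0,0,0.12,1,0,0,0,0.12,1]}}

```text
time: 0.77
tool_pos: [0.2361, 0.5782, 0.1948]
tool_rot: [0.0, 0.626, 0.78, -0.001]
contact_force: [-1.0, -0.3, 0.3]
gripper_width: 0.999
grasp_force: 0.0
```

>>> {"fn": "move_arm", "kwargs": {"increments": [0,0,0,0.12,1,0,0,0,0.12,1,0,0,0,0.025,1,-15,10,0,0,1,-30,20,0,0,1,-30,20,0,0,1,-30,20,0,0,1,-30,20,0,0,1]}}

```text
time: 1.43
tool_pos: [0.3207, 0.4383, 0.1948]
tool_rot: [0.0, 0.722, 0.692, -0.0]
contact_force: [1.2, 0.3, 0.3]
gripper_width: 0.996
grasp_force: 0.0
```

>>> {"fn": "move_arm", "kwargs": {"increments": [-30,20,0,0,1,-30,20,0,0,1,-30,20,0,0,1,-30,20,0,0,1,-30,20,0,0,1,-30,20,0,0,1,-30,20,0,0,1,-15,10,0,0,1]}}

```text
time: 2.1
tool_pos: [0.4622, 0.2057, 0.1951]
tool_rot: [0.0, 0.723, 0.691, -0.0]
contact_force: [0.4, 0.0, 0.1]
gripper_width: 0.999
grasp_force: 0.0
```

```bash
cat > go.py <<'E'
import sys
from h import *
s=manip.state();T=s['tool_pos'];q=s['tool_rot'];M=Ro.from_quat([*q[1:],q[0]]).as_matrix()
print('t',round(s['time'],2),'tcp',T.round(4),'yaw y',round(float(np.arctan2(M[1,1],M[0,1])),4),'w',round(s['gripper_width'],3),'gf',round(s['grasp_force'],1),'F',s['contact_force'].round(1))
a=list(map(float,sys.argv[1:]))
for i in range(0,len(a),3):
    p=np.array(a[i:i+3]); print('delta mm',(1000*M.T@(p-T)).round(1)); T=p
E
python3 go.py .4896 .1566 .20
```

```text
t 2.1 tcp [0.4622 0.2057 0.1951] yaw y -0.0449 w 0.999 gf 0.0 F [0.4 0.  0.1]
delta mm [-47.8  29.6  -4.8]
```

>>> {"fn": "move_arm", "kwargs": {"increments": [-20,12,0,0,0.8,-20,12,0,0,0.8,-9,6,0,0,0.8,0,0,15,0,0.8,0,0,25,0,0.8,0,0,25,0,0.8,0,0,20,0,0.8,0,0,7,0,0.8]}}

```text
time: 2.77
tool_pos: [0.486, 0.1585, 0.0993]
tool_rot: [-0.002, 0.722, 0.692, -0.003]
contact_force: [-1.3, 0.7, -0.8]
gripper_width: 0.805
grasp_force: 0.0
```

```bash
python3 go.py .4896 .1566 .093
```

```text
t 2.77 tcp [0.486  0.1585 0.0993] yaw y -0.0418 w 0.805 gf 0.0 F [-1.3  0.7 -0.8]
delta mm [-1.8  3.7  6.3]
```

>>> {"fn": "move_arm", "kwargs": {"increments": [-1,2,0,0,0.8,0,0,0,0,0.8]}}

```text
time: 2.93
tool_pos: [0.4912, 0.1577, 0.1039]
tool_rot: [0.0, 0.722, 0.692, 0.0]
contact_force: [0.6, 0.8, 0.3]
gripper_width: 0.803
grasp_force: 0.0
```

```bash
python3 go.py .4896 .1566 .093
```

```text
t 2.93 tcp [0.4912 0.1577 0.1039] yaw y -0.0418 w 0.803 gf 0.0 F [0.6 0.8 0.3]
delta mm [-1.2 -1.6 10.9]
```

>>> {"fn": "move_arm", "kwargs": {"increments": [-1,-1,8,0,0.8,0,0,3,0,0.6,0,0,0,0,0.3,0,0,0,0,0.1,0,0,0,0,0.1,0,0,0,0,0.1,0,0,0,0,0.1,0,0,0,0,0.1]}}

```text
time: 3.6
tool_pos: [0.49, 0.1566, 0.0928]
tool_rot: [0.0, 0.722, 0.692, 0.0]
contact_force: [-0.0, -1.1, -0.5]
gripper_width: 0.097
grasp_force: 0.0
```

```bash
python3 go.py .4896 .1566 .20
```

```text
t 3.6 tcp [0.49   0.1566 0.0928] yaw y -0.042 w 0.097 gf 0.0 F [-0.  -1.1 -0.5]
delta mm [   0.    -0.3 -107.2]
```

```bash
python3 - <<'E'
from h import *
s=grab('side');t=grab('top')
a=cv2.resize(s['image'][85:235,180:300],None,fx=4,fy=4,interpolation=cv2.INTER_CUBIC)
b=cv2.resize(t['image'][130:230,150:230],None,fx=4,fy=4,interpolation=cv2.INTER_CUBIC)
cv2.imwrite('pics/m1.png',np.hstack([a[:600],cv2.copyMakeBorder(b,0,200,0,0,0)]))
E
```

```text
(no output)
```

View pics/m1.png

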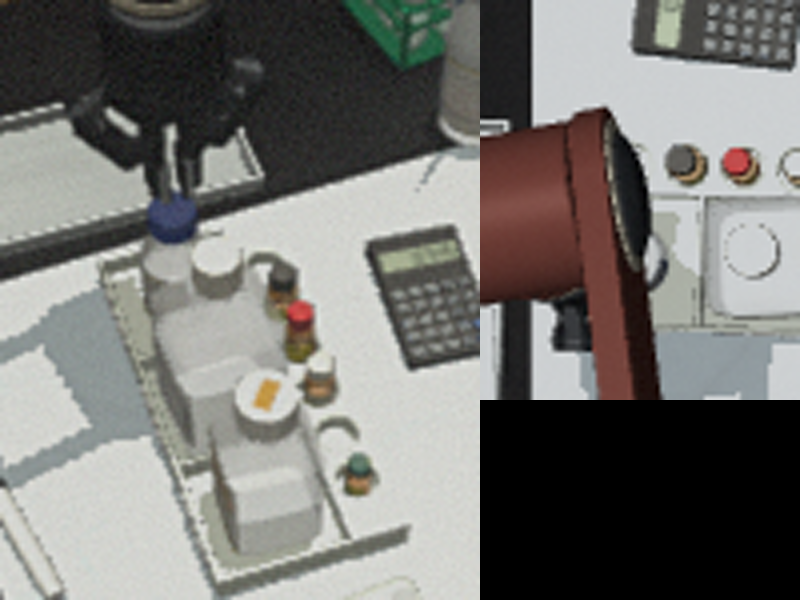

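```bash
python3 - <<'E'
from h import *
s=grab('side')
for z in(.0928,.11,.13):
    p=proj(s,[.49,.1566,z]);print(z,p,((p[0]-180)*4,(p[1]-85)*4))
a=cv2.resize(s['image'][90:170,190:250],None,fx=7,fy=7,interpolation=cv2.INTER_CUBIC)
a=cv2.convertScaleAbs(a,alpha=1.8,beta=20)
cv2.imwrite('pics/m2.png',a)
E
```

```text
0.0928 [223.08453517 141.24776043] (np.float64(172.33814069297568), np.float64(224.99104172133502))
0.11 [222.78438989 137.06153944] (np.float64(171.13755957584306), np.float64(208.2461577521808))
0.13 [222.42626659 132.06668062] (np.float64(169.70506635885533), np.float64(188.26672249140654))
```

View pics/m2.png

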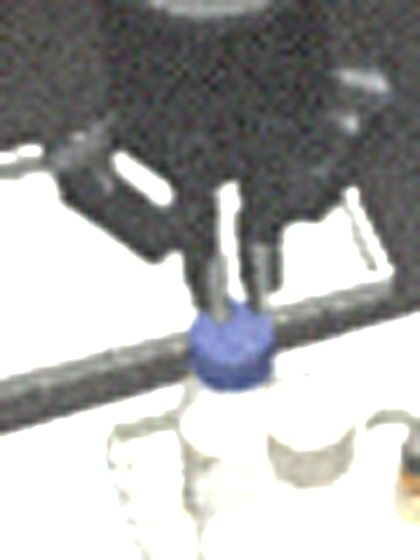

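>>> {"fn": "move_arm", "kwargs": {"increments": [0,0,-20,0,0,0,0,-30,0,0,0,0,-30,0,0,0,0,-10,0,0,0,0,0,0,0,0,0,0,0,0]}}

```text
time: 4.25
tool_pos: [0.4899, 0.1566, 0.1824]
tool_rot: [0.0, 0.722, 0.692, 0.0]
contact_force: [0.3, 0.2, -0.1]
gripper_width: -0.001
grasp_force: 0.0
```

```bash
python3 - <<'E'
from h import *
st=manip.state();print(st['tool_pos'],st['gripper_width'])
s=grab('side');T=st['tool_pos']
u0,v0=190,60
a=cv2.resize(s['image'][v0:v0+100,u0-20:u0+80],None,fx=6,fy=6,interpolation=cv2.INTER_CUBIC)
a=cv2.convertScaleAbs(a,alpha=1.8,beta=20)
for dz in(0,.01,.02,.03):
    p=proj(s,T+[0,0,dz]);x,y=(int((p[0]-u0+20+.5)*6),int((p[1]-v0+.5)*6));print(dz,x,y);cv2.drawMarker(a,(x,y),(0,0,255),0,12)
cv2.imwrite('pics/m3.png',a)
E
```

```text
[0.48992796 0.15658004 0.18237111] -0.0012234414180096332
0 311 352
0.01 310 336
0.02 309 319
0.03 307 302
```

View pics/m3.png

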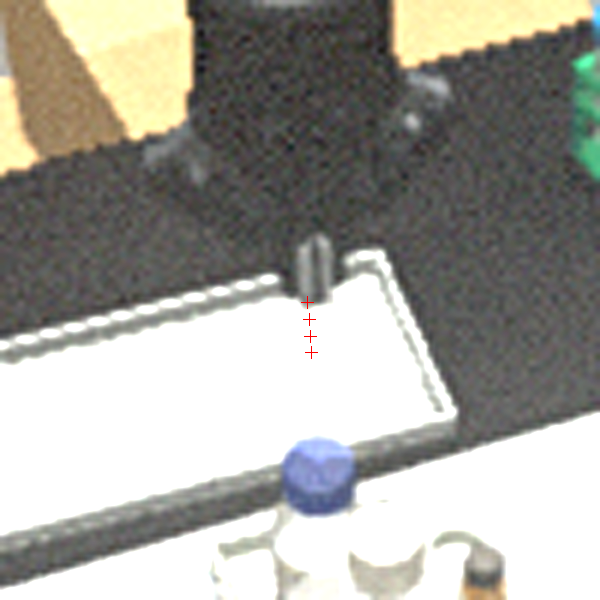

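>>> {"fn": "move_arm", "kwargs": {"increments": [20,-3,0,0,0,35,-6,0,0,0,35,-6,0,0,0,35,-6,0,0,0,22,-5,0,0,0,0,0,20,0,0,0,0,35,0,0,0,0,35,0,0]}}

```text
time: 4.97
tool_pos: [0.4694, 0.305, 0.0903]
tool_rot: [-0.0, 0.721, 0.693, -0.0]
contact_force: [0.1, 0.2, -0.0]
gripper_width: -0.001
grasp_force: 0.0
```

>>> {"fn": "move_arm", "kwargs": {"increments": [0,0,35,0,0,0,0,20,0,0,0,0,7,0,0,0,0,0,0,0,0,0,0,0,0]}}

```text
time: 5.38
tool_pos: [0.4697, 0.3043, 0.0301]
tool_rot: [-0.0, 0.722, 0.692, -0.001]
contact_force: [-0.6, -0.2, 0.3]
gripper_width: 0.001
grasp_force: 0.0
```

>>> {"fn": "move_arm", "kwargs": {"increments": [0,0,5,0,0,0,0,5,0,0,0,0,5,0,0,0,0,4,0,0,0,0,4,0,0,0,0,0,0,0]}}

```text
time: 5.88
tool_pos: [0.4694, 0.3042, 0.0065]
tool_rot: [-0.0, 0.722, 0.692, -0.001]
contact_force: [-0.0, 0.6, -0.1]
gripper_width: 0.001
grasp_force: 0.0
```

```bash
python3 - <<'E'
from h import *
st=manip.state();print(st['tool_pos'],st['gripper_width'])
s=grab('side');T=st['tool_pos']
p0=proj(s,T).astype(int)
v0,u0=p0[1]-50,p0[0]-50
a=cv2.resize(s['image'][v0:v0+100,u0:u0+100],None,fx=6,fy=6,interpolation=cv2.INTER_CUBIC)
a=cv2.convertScaleAbs(a,alpha=1.3,beta=20)
for dz in(0,.01,.02,.03):
    p=proj(s,T+[0,0,dz]);x,y=(int((p[0]-u0+.5)*6),int((p[1]-v0+.5)*6));print(dz,x,y);cv2.drawMarker(a,(x,y),(0,0,255),0,12)
cv2.imwrite('pics/m4.png',a)
E
```

```text
[0.46935581 0.30419166 0.00651519] 0.0010507113389311667
0 305 306
0.01 304 293
0.02 302 279
0.03 300 265
```

View pics/m4.png

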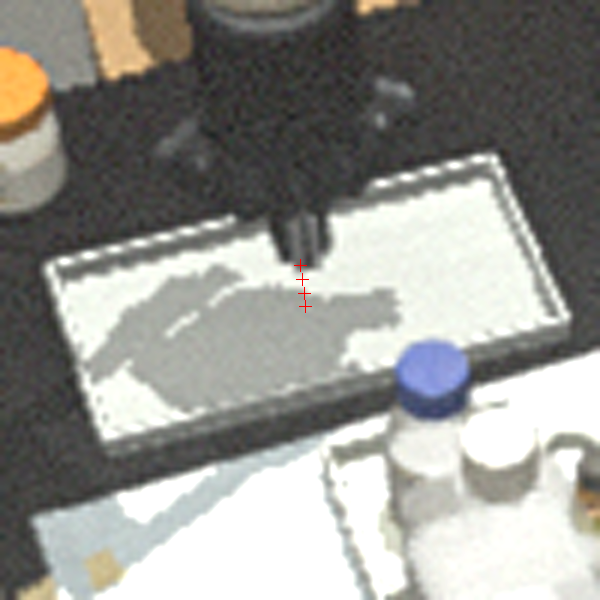

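>>> {"fn": "move_arm", "kwargs": {"increments": [0,0,3,0,0,0,0,3,0,0,0,0,0,0,0]}}

```text
time: 6.18
tool_pos: [0.4697, 0.3043, 0.0009]
tool_rot: [-0.0, 0.722, 0.692, -0.0]
contact_force: [-0.1, -0.4, 0.7]
gripper_width: -0.002
grasp_force: 0.0
```

>>> {"fn": "move_arm", "kwargs": {"increments": [0,0,4,0,0,0,0,4,0,0,0,0,4,0,0,0,0,0,0,0]}}

```text
time: 6.52
tool_pos: [0.4692, 0.3041, -0.0118]
tool_rot: [-0.0, 0.722, 0.692, -0.001]
contact_force: [0.3, 0.4, -0.3]
gripper_width: 0.001
grasp_force: 0.0
```

>>> {"fn": "move_arm", "kwargs": {"increments": [0,0,3,0,0,0,0,3,0,0,0,0,0,0,0]}}

```text
time: 6.77
tool_pos: [0.4696, 0.3043, -0.0172]
tool_rot: [-0.0, 0.722, 0.692, -0.001]
contact_force: [0.6, -0.8, -0.0]
gripper_width: -0.003
grasp_force: 0.0
```

>>> {"fn": "move_arm", "kwargs": {"increments": [0,0,2,0,0,0,0,2,0,0,0,0,0,0,0]}}

```text
time: 7.02
tool_pos: [0.4698, 0.3044, -0.0209]
tool_rot: [-0.0, 0.722, 0.692, -0.0]
contact_force: [-0.3, 0.1, 0.1]
gripper_width: -0.001
grasp_force: 0.0
```

>>> {"fn": "move_arm", "kwargs": {"increments": [0,0,2,0,0,0,0,0,0,0]}}

```text
time: 7.18
tool_pos: [0.4699, 0.3044, -0.0228]
tool_rot: [-0.0, 0.722, 0.692, -0.0]
contact_force: [-0.1, -0.3, 0.2]
gripper_width: -0.001
grasp_force: 0.0
```

>>> {"fn": "move_arm", "kwargs": {"increments": [0,0,2,0,0,0,0,0,0,0]}}

```text
time: 7.35
tool_pos: [0.4698, 0.3044, -0.0248]
tool_rot: [-0.0, 0.722, 0.692, -0.0]
contact_force: [0.9, 0.4, 0.2]
gripper_width: -0.001
grasp_force: 0.0
```

>>> {"fn": "move_arm", "kwargs": {"increments": [0,0,2,0,0,0,0,0,0,0]}}

```text
time: 7.52
tool_pos: [0.4698, 0.3044, -0.0268]
tool_rot: [-0.0, 0.722, 0.692, -0.0]
contact_force: [0.5, 0.7, 0.3]
gripper_width: -0.001
grasp_force: 0.0
```

>>> {"fn": "move_arm", "kwargs": {"increments": [0,0,2,0,0,0,0,0,0,0]}}

```text
time: 7.68
tool_pos: [0.4698, 0.3044, -0.0289]
tool_rot: [-0.0, 0.722, 0.692, -0.0]
contact_force: [-0.6, 0.0, 0.1]
gripper_width: -0.001
grasp_force: 0.0
```

>>> {"fn": "move_arm", "kwargs": {"increments": [0,0,1,0,0,0,0,0,0,0]}}

```text
time: 7.85
tool_pos: [0.4699, 0.3045, -0.0297]
tool_rot: [-0.0, 0.722, 0.692, -0.0]
contact_force: [-0.9, 0.4, 0.3]
gripper_width: 0.001
grasp_force: 0.0
```

>>> {"fn": "move_arm", "kwargs": {"increments": [0,0,1,0,0,0,0,0,0,0]}}

```text
time: 8.02
tool_pos: [0.4699, 0.3045, -0.0307]
tool_rot: [-0.0, 0.722, 0.692, -0.0]
contact_force: [-0.4, 0.5, -0.1]
gripper_width: -0.003
grasp_force: 0.0
```

>>> {"fn": "move_arm", "kwargs": {"increments": [0,0,1,0,0,0,0,0,0,0]}}

```text
time: 8.18
tool_pos: [0.4699, 0.3044, -0.0317]
tool_rot: [-0.0, 0.722, 0.692, -0.0]
contact_force: [0.4, 0.3, -1.3]
gripper_width: 0.001
grasp_force: 0.0
```

>>> {"fn": "move_arm", "kwargs": {"increments": [0,0,1,0,0,0,0,0,0,0]}}

```text
time: 8.35
tool_pos: [0.4699, 0.3045, -0.0327]
tool_rot: [-0.0, 0.722, 0.692, -0.0]
contact_force: [-0.5, 0.1, 0.2]
gripper_width: -0.002
grasp_force: 0.0
```

```bash
python3 - <<'E'
from h import *
st=manip.state();print(st['tool_pos'],st['contact_force'])
s=grab('side');T=st['tool_pos']
p0=proj(s,T).astype(int)
v0,u0=p0[1]-45,p0[0]-35
a=cv2.resize(s['image'][v0:v0+60,u0:u0+70],None,fx=8,fy=8,interpolation=cv2.INTER_CUBIC)
a=cv2.convertScaleAbs(a,alpha=1.3,beta=20)
for dz in(0,.01,.02,.03):
    p=proj(s,T+[0,0,dz]);x,y=(int((p[0]-u0+.5)*8),int((p[1]-v0+.5)*8));print(dz,x,y);cv2.drawMarker(a,(x,y),(0,0,255),0,8)
cv2.imwrite('pics/m5.png',a)
E
```

```text
[ 0.46994911  0.3044662  -0.03265539] [-0.4580951   0.10462735  0.18891921]
0 289 364
0.01 287 347
0.02 285 330
0.03 283 312
```

View pics/m5.png

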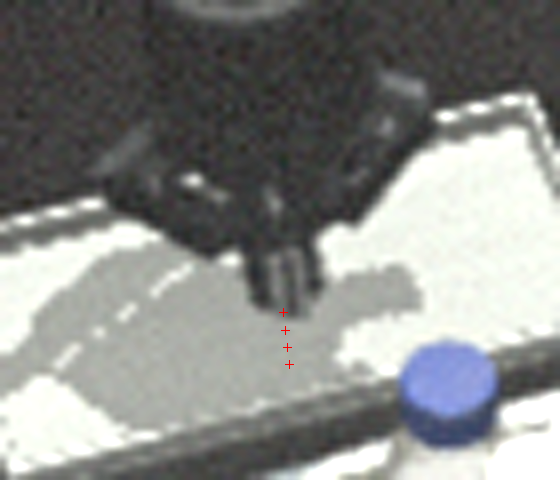

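>>> {"fn": "move_arm", "kwargs": {"increments": [0,0,1.5,0,0,0,0,0,0,0]}}

```text
time: 8.57
tool_pos: [0.4703, 0.3047, -0.0337]
tool_rot: [0.0, 0.722, 0.692, 0.0]
contact_force: [-0.0, 0.4, 3.6]
gripper_width: -0.001
grasp_force: 1.6
```

>>> {"fn": "move_arm", "kwargs": {"increments": [0,0,1.5,0,0,0,0,0,0,0]}}

```text
time: 8.73
tool_pos: [0.4704, 0.3047, -0.0338]
tool_rot: [-0.0, 0.722, 0.692, -0.0]
contact_force: [-5.5, -2.0, 10.9]
gripper_width: 0.003
grasp_force: 5.6
```

>>> {"fn": "move_arm", "kwargs": {"increments": [0,0,1,0,0,0,0,0,0,0]}}

```text
time: 8.9
tool_pos: [0.4704, 0.3047, -0.0338]
tool_rot: [-0.0, 0.722, 0.692, -0.001]
contact_force: [-7.3, -3.8, 18.1]
gripper_width: -0.002
grasp_force: 8.8
```

>>> {"fn": "move_arm", "kwargs": {"increments": [0,0,-17,0,0.3,0,0,-35,0,0.8,0,0,-40,0,0.8,0,0,-40,0,0.8,-15,3,-15,0,0.8,-35,6,0,0,0.8,-35,6,0,0,0.8,-35,6,0,0,0.8]}}

```text
time: 9.57
tool_pos: [0.4862, 0.1828, 0.1112]
tool_rot: [0.0, 0.721, 0.693, 0.001]
contact_force: [0.3, -1.1, -0.3]
gripper_width: 0.798
grasp_force: 0.0
```

>>> {"fn": "move_arm", "kwargs": {"increments": [-20,4,0,0,0.8,-7,1,0,0,0.8,0,0,0,0,0.8]}}

```text
time: 9.82
tool_pos: [0.4899, 0.1553, 0.1104]
tool_rot: [-0.0, 0.723, 0.691, -0.0]
contact_force: [0.7, 1.3, -1.1]
gripper_width: 0.802
grasp_force: 0.0
```

```bash
python3 go.py .4898 .1566 .0555
```

```text
t 9.82 tcp [0.4899 0.1553 0.1104] yaw y -0.0447 w 0.802 gf 0.0 F [ 0.7  1.3 -1.1]
delta mm [ 1.3 -0.2 54.9]
```

>>> {"fn": "move_arm", "kwargs": {"increments": [1,0,15,0,0.8,0,0,25,0,0.8,0,0,13,0,0.8,0,0,2,0,0.4,0,0,0,0,0,0,0,0,0,0,0,0,0,0,0,0,0,0,0,0]}}

```text
time: 10.48
tool_pos: [0.4905, 0.1578, 0.0565]
tool_rot: [0.0, 0.722, 0.692, 0.001]
contact_force: [-0.2, 0.1, -1.9]
gripper_width: 0.374
grasp_force: 59.5
```

>>> {"fn": "move_arm", "kwargs": {"increments": [0,0,-6,0,0,0,0,-18,0,0,0,0,-25,0,0,0,0,-11,0,0,13,5,0,0,0,28,10,0,0,0,28,10,0,0,0,28,10,0,0,0]}}

```text
time: 11.15
tool_pos: [0.5291, 0.2546, 0.1146]
tool_rot: [-0.0, 0.722, 0.692, -0.0]
contact_force: [-0.3, 0.0, -1.7]
gripper_width: 0.374
grasp_force: 60.0
```

>>> {"fn": "move_arm", "kwargs": {"increments": [28,10,0,0,0,15,5,0,0,0,6,3,0,0,0,0,0,0,0,0]}}

```text
time: 11.48
tool_pos: [0.5488, 0.3026, 0.1143]
tool_rot: [-0.0, 0.721, 0.693, -0.001]
contact_force: [-1.4, -1.2, -2.1]
gripper_width: 0.373
grasp_force: 60.0
```

```bash
python3 go.py .5494 .302 .053
```

```text
t 11.48 tcp [0.5488 0.3026 0.1143] yaw y -0.0403 w 0.373 gf 60.0 F [-1.4 -1.2 -2.1]
delta mm [-0.5  0.7 61.3]
```

>>> {"fn": "move_arm", "kwargs": {"increments": [0,0,15,0,0,0,0,22,0,0,0,0,14,0,0,0,0,6,0,0,0,0,3,0,0,0,0,1,0,0,0,0,0,0,0]}}

```text
time: 12.07
tool_pos: [0.5494, 0.3011, 0.0552]
tool_rot: [0.0, 0.722, 0.692, 0.0]
contact_force: [-0.1, -0.6, -1.7]
gripper_width: 0.37
grasp_force: 60.0
```

>>> {"fn": "move_arm", "kwargs": {"increments": [0,0,1.5,0,0,0,0,1,0,0,0,0,0,0,0]}}

```text
time: 12.32
tool_pos: [0.5493, 0.3014, 0.0526]
tool_rot: [0.0, 0.722, 0.692, 0.0]
contact_force: [-0.3, 0.5, -1.2]
gripper_width: 0.372
grasp_force: 60.0
```

>>> {"fn": "move_arm", "kwargs": {"increments": [0,0,0.7,0,0,0,0,0,0,0.5,0,0,0,0,0.7,0,0,0,0,0.8,0,0,-15,0,0.8,0,0,-30,0,0.8,0,0,-30,0,0.8,0,0,-25,0,0.8]}}

```text
time: 12.98
tool_pos: [0.5494, 0.3014, 0.1535]
tool_rot: [0.0, 0.722, 0.692, 0.001]
contact_force: [1.5, -0.0, 0.2]
gripper_width: 0.796
grasp_force: 0.0
```

```bash
python3 go.py .4853 -.0268 .155 .4853 -.0268 .0815
```

```text
t 12.98 tcp [0.5494 0.3014 0.1535] yaw y -0.042 w 0.796 gf 0.0 F [ 1.5 -0.   0.2]
delta mm [-330.6  -50.2   -1.8]
delta mm [-0.  -0.1 73.5]
```

>>> {"fn": "move_arm", "kwargs": {"increments": [-20,-3,0,0,0.8,-38,-6,0,0,0.8,-38,-6,0,0,0.8,-38,-6,0,0,0.8,-38,-6,0,0,0.8,-38,-6,0,0,0.8,-38,-6,0,0,0.8,-38,-6,0,0,0.8]}}

```text
time: 13.65
tool_pos: [0.4915, 0.0158, 0.1517]
tool_rot: [0.0, 0.722, 0.692, 0.0]
contact_force: [0.6, -1.0, 0.0]
gripper_width: 0.802
grasp_force: 0.0
```

>>> {"fn": "move_arm", "kwargs": {"increments": [-28,-4,0,0,0.8,-15,-2,10,0,0.8,0,0,20,0,0.8,0,0,14,0,0.8,0,0,0,0,0.8]}}

```text
time: 14.07
tool_pos: [0.4819, -0.0254, 0.1042]
tool_rot: [-0.002, 0.722, 0.692, -0.002]
contact_force: [-0.8, -0.2, -0.7]
gripper_width: 0.801
grasp_force: 0.0
```

```bash
python3 go.py .4853 -.0268 .0815
```

```text
t 14.07 tcp [ 0.4819 -0.0254  0.1042] yaw y -0.0431 w 0.801 gf 0.0 F [-0.8 -0.2 -0.7]
delta mm [-1.2  3.6 22.7]
```

>>> {"fn": "move_arm", "kwargs": {"increments": [-1,1,14,0,0.8,0,0,9,0,0.8,0,0,3,0,0.8,0,0,0,0,0.8]}}

```text
time: 14.4
tool_pos: [0.4846, -0.0261, 0.0808]
tool_rot: [-0.001, 0.722, 0.692, -0.0]
contact_force: [0.2, -0.2, -0.0]
gripper_width: 0.8
grasp_force: 0.0
```

>>> {"fn": "move_arm", "kwargs": {"increments": [0,0,0,0,0.5,0,0,0,0,0,0,0,0,0,0,0,0,0,0,0]}}

```text
time: 14.73
tool_pos: [0.4859, -0.0265, 0.0826]
tool_rot: [0.001, 0.722, 0.692, 0.0]
contact_force: [-2.0, 0.2, 3.5]
gripper_width: 0.45
grasp_force: 60.7
```

>>> {"fn": "move_arm", "kwargs": {"increments": [0,0,-6,0,0,0,0,-18,0,0,0,0,-30,0,0,0,0,-35,0,0,0,0,-35,0,0,0,0,-35,0,0,0,0,-20,0,0,0,0,-8,0,0]}}

```text
time: 15.4
tool_pos: [0.4867, -0.0267, 0.2731]
tool_rot: [0.003, 0.722, 0.692, 0.002]
contact_force: [0.4, 0.4, -2.3]
gripper_width: 0.445
grasp_force: 60.8
```

>>> {"fn": "move_arm", "kwargs": {"increments": [12,-1,0,0,0,28,-1,0,0,0,35,-2,0,0,0,35,-2,0,0,0,35,-2,0,0,0,35,-2,0,0,0,35,-2,0,0,0,35,-2,0,0,0]}}

```text
time: 16.07
tool_pos: [0.4795, 0.2261, 0.2648]
tool_rot: [-0.001, 0.722, 0.692, -0.002]
contact_force: [0.6, 0.3, -1.4]
gripper_width: 0.448
grasp_force: 60.8
```

>>> {"fn": "move_arm", "kwargs": {"increments": [35,-2,0,0,0,28,-1,10,0,0,12,0,25,0,0,5,0,35,0,0,0,0,35,0,0,0,0,25,0,0,0,0,10,0,0,0,0,0,0,0]}}

```text
time: 16.73
tool_pos: [0.4778, 0.3028, 0.122]
tool_rot: [-0.002, 0.722, 0.692, -0.005]
contact_force: [-0.1, -0.2, -2.1]
gripper_width: 0.451
grasp_force: 60.8
```

```bash
python3 go.py .4825 .3045 .0786
```

```text
t 16.73 tcp [0.4778 0.3028 0.122 ] yaw y -0.0416 w 0.451 gf 60.8 F [-0.1 -0.2 -2.1]
delta mm [ 2.1  5.1 43.4]
```

>>> {"fn": "move_arm", "kwargs": {"increments": [1,2,12,0,0,0,0,12,0,0,0,0,8,0,0,0,0,4,0,0,0,0,0,0,0]}}

```text
time: 17.15
tool_pos: [0.4836, 0.3046, 0.0914]
tool_rot: [-0.0, 0.722, 0.692, -0.001]
contact_force: [-0.6, 0.6, -1.7]
gripper_width: 0.452
grasp_force: 60.9
```

```bash
python3 go.py .4825 .3045 .0786
```

```text
t 17.15 tcp [0.4836 0.3046 0.0914] yaw y -0.0423 w 0.452 gf 60.9 F [-0.6  0.6 -1.7]
delta mm [-0.2 -1.1 12.8]
```

>>> {"fn": "move_arm", "kwargs": {"increments": [0,0,6,0,0,0,0,4,0,0,0,0,2,0,0,0,0,0.5,0,0,0,0,0,0,0]}}

```text
time: 17.57
tool_pos: [0.484, 0.3049, 0.0797]
tool_rot: [-0.0, 0.722, 0.692, -0.0]
contact_force: [0.3, -0.5, -2.3]
gripper_width: 0.448
grasp_force: 60.9
```

>>> {"fn": "move_arm", "kwargs": {"increments": [0,0,1,0,0,0,0,0,0,0]}}

```text
time: 17.73
tool_pos: [0.4842, 0.305, 0.079]
tool_rot: [0.0, 0.722, 0.692, 0.0]
contact_force: [-0.2, 0.2, -2.7]
gripper_width: 0.446
grasp_force: 60.9
```

>>> {"fn": "move_arm", "kwargs": {"increments": [0,0,1,0,0,0,0,0,0,0]}}

```text
time: 17.9
tool_pos: [0.4843, 0.3052, 0.0786]
tool_rot: [0.0, 0.722, 0.692, 0.0]
contact_force: [-1.1, -0.3, 1.8]
gripper_width: 0.444
grasp_force: 61.1
```

Contact. Release, then go for the large bottle.

>>> {"fn": "move_arm", "kwargs": {"increments": [0,0,0,0,0.6,0,0,0,0,0.75,0,0,0,0,0.8,0,0,-15,0,0.8,0,0,-30,0,0.8,0,0,-30,0,0.8,0,0,-15,0,0.8]}}

```text
time: 18.48
tool_pos: [0.4858, 0.3057, 0.1721]
tool_rot: [0.001, 0.722, 0.692, 0.003]
contact_force: [-0.3, -0.1, 1.2]
gripper_width: 0.799
grasp_force: 0.0
```

```bash
python3 go.py .487 .0616 .165 .487 .0616 .1105
```

```text
t 18.48 tcp [0.4858 0.3057 0.1721] yaw y -0.042 w 0.799 gf 0.0 F [-0.3 -0.1  1.2]
delta mm [-243.8   11.5    6.5]
delta mm [-0.1 -0.3 54.5]
```

>>> {"fn": "move_arm", "kwargs": {"increments": [-20,1,0,0,0.8,-36,2,0,0,0.8,-36,2,0,0,0.8,-36,2,0,0,0.8,-36,1,0,0,0.8,-36,1,0,0,0.8,-28,1,0,0,0.8,-12,1,0,0,0.8]}}

```text
time: 19.15
tool_pos: [0.485, 0.0618, 0.168]
tool_rot: [0.001, 0.723, 0.691, -0.0]
contact_force: [-0.3, -0.2, 0.3]
gripper_width: 0.798
grasp_force: 0.0
```

>>> {"fn": "move_arm", "kwargs": {"increments": [-4,1,10,0,0.8,0,0,15,0,0.8,0,0,10,0,0.8,0,0,0,0,0.8,0,0,0,0,0.8]}}

```text
time: 19.57
tool_pos: [0.485, 0.0616, 0.1315]
tool_rot: [-0.001, 0.721, 0.693, -0.001]
contact_force: [0.1, -0.4, -0.0]
gripper_width: 0.802
grasp_force: 0.0
```

```bash
python3 go.py .487 .0616 .1105
```

```text
t 19.57 tcp [0.485  0.0616 0.1315] yaw y -0.0406 w 0.802 gf 0.0 F [ 0.1 -0.4 -0. ]
delta mm [ 0.1  2.  21. ]
```

>>> {"fn": "move_arm", "kwargs": {"increments": [0,2,12,0,0.8,0,0,7,0,0.8,0,0,2,0,0.8,0,0,0,0,0.5,0,0,0,0,0,0,0,0,0,0,0,0,0,0,0,0,0,0,0,0]}}

```text
time: 20.23
tool_pos: [0.488, 0.0606, 0.1125]
tool_rot: [0.0, 0.722, 0.692, 0.0]
contact_force: [-1.6, 0.2, 2.5]
gripper_width: 0.352
grasp_force: 60.0
```

>>> {"fn": "move_arm", "kwargs": {"increments": [0,0,-6,0,0,0,0,-16,0,0,0,0,-22,0,0,0,0,-14,0,0,8,-8,-6,0,0,16,-16,0,0,0,20,-20,0,0,0,20,-20,0,0,0]}}

```text
time: 20.9
tool_pos: [0.4247, 0.1279, 0.1747]
tool_rot: [-0.001, 0.722, 0.692, -0.001]
contact_force: [-0.6, 0.6, -4.2]
gripper_width: 0.354
grasp_force: 60.0
```

>>> {"fn": "move_arm", "kwargs": {"increments": [21,-17,0,0,0,25,-10,0,0,0,28,-4,0,0,0,28,0,0,0,0,28,0,0,0,0,25,0,0,0,0,15,0,0,0,0,6,0,0,0,0]}}

```text
time: 21.57
tool_pos: [0.4013, 0.3062, 0.1745]
tool_rot: [-0.001, 0.721, 0.693, -0.001]
contact_force: [-0.9, -0.8, -3.5]
gripper_width: 0.355
grasp_force: 60.1
```

```bash
python3 go.py .403 .3075 .1085
```

```text
t 21.57 tcp [0.4013 0.3062 0.1745] yaw y -0.0394 w 0.355 gf 60.1 F [-0.9 -0.8 -3.5]
delta mm [ 1.4  1.8 66. ]
```

>>> {"fn": "move_arm", "kwargs": {"increments": [1,1,12,0,0,0,0,20,0,0,0,0,16,0,0,0,0,8,0,0,0,0,4,0,0,0,0,2,0,0,0,0,0,0,0]}}

```text
time: 22.15
tool_pos: [0.4041, 0.3049, 0.1138]
tool_rot: [0.0, 0.722, 0.692, -0.0]
contact_force: [-1.1, -0.2, -4.4]
gripper_width: 0.353
grasp_force: 60.0
```

>>> {"fn": "move_arm", "kwargs": {"increments": [0,0,1.5,0,0,0,0,0,0,0]}}

```text
time: 22.32
tool_pos: [0.4047, 0.3055, 0.1132]
tool_rot: [0.0, 0.722, 0.692, 0.001]
contact_force: [0.0, 0.2, -4.0]
gripper_width: 0.355
grasp_force: 60.0
```

>>> {"fn": "move_arm", "kwargs": {"increments": [0,0,2,0,0,0,0,1,0,0,0,0,0,0,0]}}

```text
time: 22.57
tool_pos: [0.404, 0.3053, 0.1093]
tool_rot: [-0.0, 0.722, 0.692, -0.0]
contact_force: [-0.3, 0.6, -3.5]
gripper_width: 0.349
grasp_force: 60.0
```

>>> {"fn": "move_arm", "kwargs": {"increments": [0,0,1,0,0,0,0,0,0,0]}}

```text
time: 22.73
tool_pos: [0.4041, 0.3054, 0.1085]
tool_rot: [0.0, 0.722, 0.692, 0.0]
contact_force: [-0.7, 0.1, -3.9]
gripper_width: 0.353
grasp_force: 60.5
```

>>> {"fn": "move_arm", "kwargs": {"increments": [0,0,1,0,0,0,0,0,0,0]}}

```text
time: 22.9
tool_pos: [0.4043, 0.3056, 0.1085]
tool_rot: [-0.0, 0.722, 0.692, 0.0]
contact_force: [-2.0, -1.0, 2.5]
gripper_width: 0.353
grasp_force: 60.9
```

>>> {"fn": "move_arm", "kwargs": {"increments": [0,0,0.7,0,0,0,0,0,0,0]}}

```text
time: 23.07
tool_pos: [0.4045, 0.3057, 0.1085]
tool_rot: [0.0, 0.722, 0.692, 0.001]
contact_force: [-4.0, -2.0, 6.5]
gripper_width: 0.359
grasp_force: 61.2
```

>>> {"fn": "move_arm", "kwargs": {"increments": [0,0,0,0,0.6,0,0,0,0,0.75,0,0,0,0,0.8,0,0,-15,0,0.8,0,0,-30,0,0.8,0,0,-25,0,0.8,0,0,-5,0,0.8]}}

```text
time: 23.65
tool_pos: [0.4065, 0.3066, 0.1868]
tool_rot: [0.001, 0.722, 0.692, 0.004]
contact_force: [1.0, 0.2, 0.7]
gripper_width: 0.801
grasp_force: 0.0
```

```bash
python3 go.py .5467 -.0335 .05; python3 - <<'E'
from h import *
t=grab('top');s=grab('side')
a=cv2.resize(t['image'][140:260,90:290],None,fx=3,fy=3,interpolation=cv2.INTER_CUBIC)
b=cv2.resize(s['image'][60:240,140:300],None,fx=2,fy=2,interpolation=cv2.INTER_CUBIC)
o=np.zeros((600,600,3),np.uint8);o[:360]=a;o=o[:360]
c=np.zeros((360,200*0+320,3),np.uint8);c[:]=b
o=cv2.resize(np.hstack([o,c]),(800,313));cv2.imwrite('pics/n1.png',o)
E
```

```text
t 23.65 tcp [0.4065 0.3066 0.1868] yaw y -0.0421 w 0.801 gf 0.0 F [1.  0.2 0.7]
delta mm [-334.5  153.4  136.5]
```

View pics/n1.png

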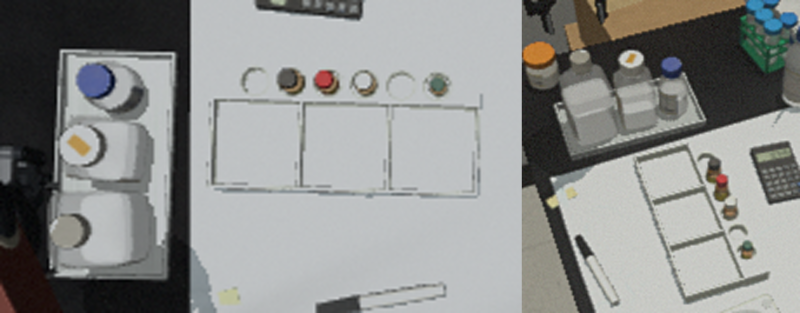

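All three bottles stand upright in the tray: blue cap at (95,80), medium at (80,147), large at (70,230). The vials stand untouched at row ~82, with green at (437,84). Next is the vial.

>>> {"fn": "move_arm", "kwargs": {"increments": [-18,8,0,0,0.7,-35,16,0,0,0.7,-35,16,0,0,0.7,-35,16,0,0,0.7,-35,16,0,0,0.7,-35,16,0,0,0.7,-35,16,0,0,0.7,-35,16,0,0,0.6]}}

```text
time: 24.42
tool_pos: [0.5121, 0.0356, 0.1791]
tool_rot: [-0.001, 0.722, 0.692, -0.001]
contact_force: [0.9, 0.3, -0.5]
gripper_width: 0.602
grasp_force: 0.0
```

>>> {"fn": "move_arm", "kwargs": {"increments": [-35,16,0,0,0.6,-22,10,0,0,0.6,-12,6,15,0,0.6,-4,2,30,0,0.6,0,0,35,0,0.6,0,0,30,0,0.6,0,0,15,0,0.6,0,0,0,0,0.6]}}

```text
time: 25.08
tool_pos: [0.5381, -0.0359, 0.049]
tool_rot: [-0.005, 0.722, 0.692, -0.004]
contact_force: [-1.1, 0.6, -0.1]
gripper_width: 0.602
grasp_force: 0.0
```

>>> {"fn": "move_arm", "kwargs": {"increments": [0,0,0,0,0.6,0,0,0,0,0.6]}}

```text
time: 25.25
tool_pos: [0.5442, -0.0369, 0.0571]
tool_rot: [0.0, 0.722, 0.692, 0.0]
contact_force: [0.3, 0.3, -0.0]
gripper_width: 0.598
grasp_force: 0.0
```

```bash
python3 go.py .5467 -.0335 -.011
```

```text
t 25.25 tcp [ 0.5442 -0.0369  0.0571] yaw y -0.0419 w 0.598 gf 0.0 F [ 0.3  0.3 -0. ]
delta mm [ 3.6  2.3 68.1]
```

>>> {"fn": "move_arm", "kwargs": {"increments": [3,2,10,0,0.6,0,0,20,0,0.6,0,0,12,0,0.6,0,0,6,0,0.6,0,0,0,0,0.6,0,0,0,0,0.6]}}

```text
time: 25.75
tool_pos: [0.5459, -0.0339, 0.0086]
tool_rot: [-0.0, 0.722, 0.692, -0.0]
contact_force: [0.3, 0.2, -0.4]
gripper_width: 0.603
grasp_force: 0.0
```

```bash
python3 go.py .5467 -.0335 -.011; python3 - <<'E'
from h import *
s=grab('side')
c=proj(s,[.5467,-.0335,.035]);u0,v0=int(c[0])-40,int(c[1])-40
a=cv2.resize(s['image'][v0:v0+70,u0:u0+80],None,fx=8,fy=8,interpolation=cv2.INTER_CUBIC);print(((c[0]-u0+.5)*8,(c[1]-v0+.5)*8))
cv2.imwrite('pics/n2.png',cv2.convertScaleAbs(a,alpha=1.3,beta=15))
E
```

```text
t 25.75 tcp [ 0.5459 -0.0339  0.0086] yaw y -0.0419 w 0.603 gf 0.0 F [ 0.3  0.2 -0.4]
delta mm [ 0.4  0.8 19.6]
(np.float64(331.5307598232753), np.float64(328.2992099362616))
```

View pics/n2.png

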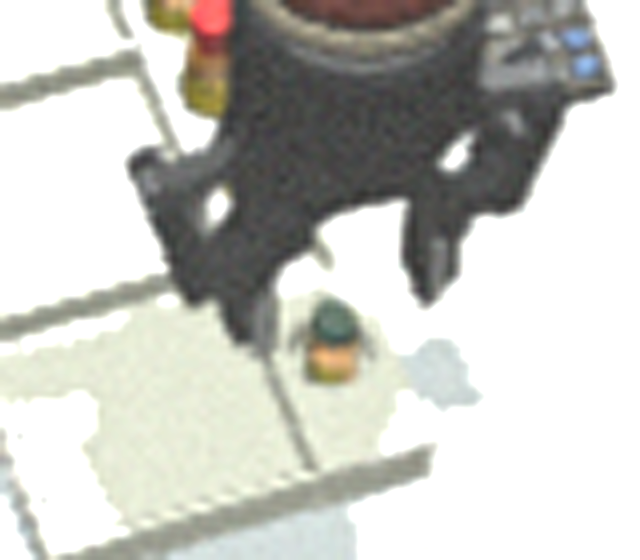

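>>> {"fn": "move_arm", "kwargs": {"increments": [0.5,1,10,0,0.6,0,0,8,0,0.5,0,0,2,0,0.4,0,0,0,0,0.35,0,0,0,0,0.35]}}

```text
time: 26.22
tool_pos: [0.5466, -0.0334, -0.0118]
tool_rot: [-0.0, 0.722, 0.692, -0.0]
contact_force: [1.1, -0.1, -0.6]
gripper_width: 0.353
grasp_force: 0.0
```

>>> {"fn": "move_arm", "kwargs": {"increments": [0,0,0.5,0,0.2,0,0,0,0,0,0,0,0,0,0,0,0,0,0,0,0,0,0,0,0]}}

```text
time: 26.63
tool_pos: [0.5473, -0.0336, -0.0115]
tool_rot: [0.0, 0.722, 0.692, 0.0]
contact_force: [-0.9, -0.8, 0.9]
gripper_width: 0.163
grasp_force: 58.7
```

>>> {"fn": "move_arm", "kwargs": {"increments": [0,0,-6,0,0,0,0,-18,0,0,0,0,-28,0,0,0,0,-28,0,0,0,0,-15,0,0,-12,-5,0,0,0,-26,-10,0,0,0,-32,-12,0,0,0]}}

```text
time: 27.3
tool_pos: [0.516, -0.1024, 0.0824]
tool_rot: [-0.0, 0.721, 0.693, -0.0]
contact_force: [0.3, -0.3, -0.9]
gripper_width: 0.164
grasp_force: 58.6
```

>>> {"fn": "move_arm", "kwargs": {"increments": [-32,-12,0,0,0,-30,-12,0,0,0,-20,-8,0,0,0,-9,-3,0,0,0,-3,-1,0,0,0,0,0,0,0,0,0,0,0,0,0]}}

```text
time: 27.88
tool_pos: [0.477, -0.194, 0.0825]
tool_rot: [-0.001, 0.722, 0.692, 0.0]
contact_force: [0.9, 1.3, -0.6]
gripper_width: 0.162
grasp_force: 58.6
```

```bash
python3 go.py .4774 -.1956 .0505
```

```text
t 27.88 tcp [ 0.477  -0.194   0.0825] yaw y -0.0416 w 0.162 gf 58.6 F [ 0.9  1.3 -0.6]
delta mm [-1.6  0.5 32. ]
```

>>> {"fn": "move_arm", "kwargs": {"increments": [-1,0,10,0,0,0,0,12,0,0,0,0,5,0,0,0,0,2,0,0,0,0,0,0,0]}}

```text
time: 28.3
tool_pos: [0.4762, -0.1948, 0.0525]
tool_rot: [-0.001, 0.722, 0.692, -0.0]
contact_force: [1.1, 0.3, -0.2]
gripper_width: 0.162
grasp_force: 58.7
```

>>> {"fn": "move_arm", "kwargs": {"increments": [0,0,1,0,0,0,0,1,0,0,0,0,0,0,0]}}

```text
time: 28.55
tool_pos: [0.4773, -0.1958, 0.0523]
tool_rot: [0.0, 0.722, 0.692, 0.0]
contact_force: [-1.1, -0.5, -0.6]
gripper_width: 0.168
grasp_force: 58.7
```

>>> {"fn": "move_arm", "kwargs": {"increments": [0,0,1,0,0,0,0,0,0,0]}}

```text
time: 28.72
tool_pos: [0.4771, -0.1958, 0.0513]
tool_rot: [0.0, 0.722, 0.692, 0.0]
contact_force: [-0.1, -1.3, 0.1]
gripper_width: 0.162
grasp_force: 58.7
```

>>> {"fn": "move_arm", "kwargs": {"increments": [0,0,0.7,0,0,0,0,0,0,0]}}

```text
time: 28.88
tool_pos: [0.4772, -0.1959, 0.0505]
tool_rot: [0.0, 0.722, 0.692, 0.0]
contact_force: [0.2, 0.8, -0.7]
gripper_width: 0.164
grasp_force: 58.7
```

>>> {"fn": "move_arm", "kwargs": {"increments": [0,0,0.7,0,0,0,0,0,0,0]}}

```text
time: 29.05
tool_pos: [0.4772, -0.1959, 0.0505]
tool_rot: [0.0, 0.722, 0.692, -0.0]
contact_force: [-1.4, 1.5, 5.1]
gripper_width: 0.16
grasp_force: 59.1
```

>>> {"fn": "move_arm", "kwargs": {"increments": [0,0,0.7,0,0,0,0,0,0,0]}}

```text
time: 29.22
tool_pos: [0.4773, -0.1959, 0.0504]
tool_rot: [0.0, 0.722, 0.692, -0.0]
contact_force: [-3.2, 1.6, 8.4]
gripper_width: 0.164
grasp_force: 59.6
```

>>> {"fn": "move_arm", "kwargs": {"increments": [0,0,-1.2,0,0.1,0,0,0,0,0.25,0,0,0,0,0.35,0,0,0,0,0.45,0,0,0,0,0.5,0,0,-10,0,0.6,0,0,-20,0,0.7,0,0,-30,0,0.8]}}

```text
time: 29.88
tool_pos: [0.4749, -0.1945, 0.1082]
tool_rot: [-0.003, 0.722, 0.692, -0.001]
contact_force: [0.8, 0.1, -0.0]
gripper_width: 0.8
grasp_force: 0.0
```

>>> {"fn": "move_arm", "kwargs": {"increments": [20,-4,-30,0,0.8,35,-7,-30,0,0.8,38,-8,-10,0,0.8,38,-8,0,0,0.8,38,-8,0,0,0.8,38,-8,0,0,0.8,38,-8,0,0,0.8,38,-8,0,0,0.8]}}

```text
time: 30.55
tool_pos: [0.4301, 0.0874, 0.1781]
tool_rot: [0.001, 0.722, 0.692, 0.001]
contact_force: [1.3, -0.3, 0.0]
gripper_width: 0.801
grasp_force: 0.0
```

```bash
python3 go.py .4045 .3057 .17 ; python3 - <<'E'
from h import *
s=grab('side');t=grab('top')
a=[]
for f in(s,t):
    c=proj(f,[.4774,-.1956,.07]);u0,v0=int(c[0])-40,int(c[1])-40
    a.append(cv2.resize(f['image'][v0:v0+80,u0:u0+80],None,fx=5,fy=5,interpolation=cv2.INTER_CUBIC))
cv2.imwrite('pics/n3.png',np.hstack(a))
E
```

```text
t 30.55 tcp [0.4301 0.0874 0.1781] yaw y -0.0424 w 0.801 gf 0.0 F [ 1.3 -0.3  0. ]
delta mm [217.  -34.8   8. ]
```

View pics/n3.png

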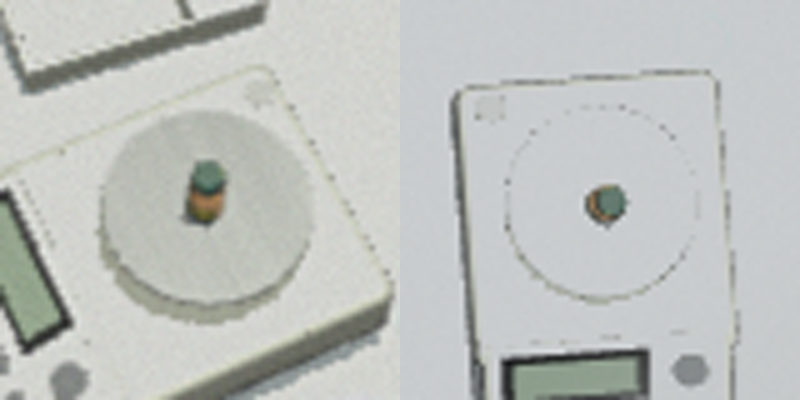

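The vial stands upright in the pan centre: side (205,215), top (603,203) against circle centre (602,202). Now the large bottle goes back.

>>> {"fn": "move_arm", "kwargs": {"increments": [38,-6,0,0,0.8,38,-6,0,0,0.8,38,-6,0,0,0.8,38,-6,0,0,0.8,33,-5,0,0,0.8,18,-3,0,0,0.8,10,-2,0,0,0.8,0,0,0,0,0.8]}}

```text
time: 31.32
tool_pos: [0.4055, 0.3009, 0.1773]
tool_rot: [0.0, 0.721, 0.693, 0.0]
contact_force: [-0.6, 0.2, 0.0]
gripper_width: 0.801
grasp_force: 0.0
```

>>> {"fn": "move_arm", "kwargs": {"increments": [0,0,10,0,0.8,0,0,15,0,0.8,0,0,10,0,0.8,0,0,0,0,0.8,0,0,0,0,0.8]}}

```text
time: 31.73
tool_pos: [0.4052, 0.2986, 0.1409]
tool_rot: [-0.0, 0.722, 0.692, -0.001]
contact_force: [0.5, -0.5, -0.1]
gripper_width: 0.799
grasp_force: 0.0
```

```bash
python3 go.py .4045 .3057 .1085
```

```text
t 31.73 tcp [0.4052 0.2986 0.1409] yaw y -0.0436 w 0.799 gf 0.0 F [ 0.5 -0.5 -0.1]
delta mm [ 7.1 -0.9 32.3]
```

>>> {"fn": "move_arm", "kwargs": {"increments": [7,-0.5,12,0,0.8,0,0,12,0,0.8,0,0,7,0,0.8,0,0,2,0,0.8,0,0,0,0,0.8,0,0,0,0,0.8]}}

```text
time: 32.23
tool_pos: [0.4053, 0.307, 0.1089]
tool_rot: [-0.0, 0.722, 0.692, -0.0]
contact_force: [0.7, -0.0, -0.1]
gripper_width: 0.796
grasp_force: 0.0
```

>>> {"fn": "move_arm", "kwargs": {"increments": [0,0,0,0,0.5,0,0,0,0,0.2,0,0,0,0,0,0,0,0,0,0,0,0,0,0,0]}}

```text
time: 32.65
tool_pos: [0.4054, 0.3073, 0.1099]
tool_rot: [-0.0, 0.722, 0.692, 0.0]
contact_force: [-2.5, -1.3, 3.7]
gripper_width: 0.354
grasp_force: 59.5
```

>>> {"fn": "move_arm", "kwargs": {"increments": [0,0,-6,0,0,0,0,-16,0,0,0,0,-22,0,0,0,0,-16,0,0,-10,0,-4,0,0,-22,0,0,0,0,-28,0,0,0,0,-28,4,0,0,0]}}

```text
time: 33.32
tool_pos: [0.4041, 0.2173, 0.1713]
tool_rot: [-0.0, 0.721, 0.693, -0.001]
contact_force: [0.3, 0.6, -3.9]
gripper_width: 0.352
grasp_force: 60.0
```

>>> {"fn": "move_arm", "kwargs": {"increments": [-28,12,0,0,0,-28,16,0,0,0,-28,16,0,0,0,-28,16,0,0,0,-22,14,0,0,0,-12,9,0,0,0,-6,5,0,0,0,0,0,0,0,0]}}

```text
time: 33.98
tool_pos: [0.4868, 0.0618, 0.1717]
tool_rot: [-0.0, 0.723, 0.691, -0.001]
contact_force: [0.1, 0.6, -4.4]
gripper_width: 0.355
grasp_force: 60.1
```

```bash
python3 go.py .487 .063 .1135
```

```text
t 33.98 tcp [0.4868 0.0618 0.1717] yaw y -0.0444 w 0.355 gf 60.1 F [ 0.1  0.6 -4.4]
delta mm [ 1.3  0.2 58.2]
```

>>> {"fn": "move_arm", "kwargs": {"increments": [1,0,10,0,0,0,0,12,0,0,0,0,12,0,0,0,0,10,0,0,0,0,6,0,0,0,0,3,0,0,0,0,0,0,0]}}

```text
time: 34.57
tool_pos: [0.4863, 0.0646, 0.1187]
tool_rot: [-0.001, 0.722, 0.692, -0.001]
contact_force: [0.0, 0.1, -4.3]
gripper_width: 0.353
grasp_force: 60.1
```

>>> {"fn": "move_arm", "kwargs": {"increments": [0,0,2,0,0,0,0,1,0,0,0,0,0,0,0]}}

```text
time: 34.82
tool_pos: [0.4875, 0.0643, 0.1174]
tool_rot: [0.0, 0.722, 0.692, 0.0]
contact_force: [0.1, 0.1, -3.9]
gripper_width: 0.357
grasp_force: 60.1
```

>>> {"fn": "move_arm", "kwargs": {"increments": [0,0,1,0,0,0,0,0,0,0]}}

```text
time: 34.98
tool_pos: [0.4874, 0.0643, 0.1163]
tool_rot: [0.0, 0.722, 0.692, 0.0]
contact_force: [-0.8, -0.9, -4.5]
gripper_width: 0.352
grasp_force: 60.1
```

>>> {"fn": "move_arm", "kwargs": {"increments": [0,0,2,0,0,0,0,0,0,0]}}

```text
time: 35.15
tool_pos: [0.4873, 0.0643, 0.1139]
tool_rot: [0.0, 0.722, 0.692, 0.0]
contact_force: [-0.2, -0.5, -3.4]
gripper_width: 0.351
grasp_force: 60.4
```

>>> {"fn": "move_arm", "kwargs": {"increments": [0,0,1,0,0,0,0,0,0,0]}}

```text
time: 35.32
tool_pos: [0.4875, 0.0643, 0.1139]
tool_rot: [0.0, 0.722, 0.692, 0.0]
contact_force: [-1.4, -0.4, 2.3]
gripper_width: 0.356
grasp_force: 60.6
```

>>> {"fn": "move_arm", "kwargs": {"increments": [0,0,1,0,0,0,0,0,0,0]}}

```text
time: 35.48
tool_pos: [0.4877, 0.0643, 0.1139]
tool_rot: [0.0, 0.722, 0.692, 0.0]
contact_force: [-4.4, -0.4, 7.1]
gripper_width: 0.354
grasp_force: 61.2
```

>>> {"fn": "move_arm", "kwargs": {"increments": [0,0,-0.5,0,0.5,0,0,0,0,0.7,0,0,0,0,0.8,0,0,-15,0,0.8,0,0,-25,0,0.8,0,0,-15,0,0.8,0,0,0,0,0.8]}}

```text
time: 36.07
tool_pos: [0.4899, 0.0643, 0.1717]
tool_rot: [0.003, 0.722, 0.692, 0.003]
contact_force: [0.2, 0.3, 1.1]
gripper_width: 0.802
grasp_force: 0.0
```

```bash
python3 go.py .4843 .3052 .15 .4843 .3052 .079
```

```text
t 36.07 tcp [0.4899 0.0643 0.1717] yaw y -0.042 w 0.802 gf 0.0 F [0.2 0.3 1.1]
delta mm [240.4 -15.8  21.6]
delta mm [-0.  -0.5 71. ]
```

>>> {"fn": "move_arm", "kwargs": {"increments": [20,-1,0,0,0.8,36,-2,0,0,0.8,36,-2,0,0,0.8,36,-2,0,0,0.8,36,-2,0,0,0.8,36,-2,0,0,0.8,26,-2,5,0,0.8,12,-1,10,0,0.8]}}

```text
time: 36.73
tool_pos: [0.4831, 0.3059, 0.1523]
tool_rot: [-0.0, 0.721, 0.693, 0.001]
contact_force: [0.3, 0.1, -0.4]
gripper_width: 0.797
grasp_force: 0.0
```

>>> {"fn": "move_arm", "kwargs": {"increments": [4,0,15,0,0.8,0,0,20,0,0.8,0,0,10,0,0.8,0,0,0,0,0.8,0,0,0,0,0.8]}}

```text
time: 37.15
tool_pos: [0.4827, 0.3058, 0.1061]
tool_rot: [-0.0, 0.722, 0.692, -0.001]
contact_force: [0.0, -0.2, 0.3]
gripper_width: 0.801
grasp_force: 0.0
```

```bash
python3 go.py .4843 .3052 .079
```

```text
t 37.15 tcp [0.4827 0.3058 0.1061] yaw y -0.0428 w 0.801 gf 0.0 F [ 0.  -0.2  0.3]
delta mm [-0.5  1.7 27.1]
```

>>> {"fn": "move_arm", "kwargs": {"increments": [0,1,12,0,0.8,0,0,10,0,0.8,0,0,5,0,0.8,0,0,0,0,0.8,0,0,0,0,0.6,0,0,0,0,0.3,0,0,0,0,0,0,0,0,0,0]}}

```text
time: 37.82
tool_pos: [0.4849, 0.3071, 0.0814]
tool_rot: [0.0, 0.722, 0.692, 0.001]
contact_force: [-1.5, -0.5, 1.7]
gripper_width: 0.446
grasp_force: 60.8
```

>>> {"fn": "move_arm", "kwargs": {"increments": [0,0,0,0,0,0,0,0,0,0]}}

```text
time: 37.98
tool_pos: [0.4849, 0.3071, 0.0814]
tool_rot: [0.0, 0.722, 0.692, 0.001]
contact_force: [-1.2, 0.2, 3.1]
gripper_width: 0.444
grasp_force: 60.8
```

>>> {"fn": "move_arm", "kwargs": {"increments": [0,0,-6,0,0,0,0,-18,0,0,0,0,-30,0,0,0,0,-35,0,0,0,0,-35,0,0,0,0,-35,0,0,0,0,-20,0,0,0,0,-10,0,0]}}

```text
time: 38.65
tool_pos: [0.4856, 0.3072, 0.2738]
tool_rot: [0.001, 0.722, 0.692, 0.003]
contact_force: [0.7, 0.4, -2.1]
gripper_width: 0.449
grasp_force: 60.6
```

>>> {"fn": "move_arm", "kwargs": {"increments": [-12,0,0,0,0,-28,1,0,0,0,-35,1,0,0,0,-35,1,0,0,0,-35,2,0,0,0,-35,2,0,0,0,-35,2,0,0,0,-35,2,0,0,0]}}

```text
time: 39.32
tool_pos: [0.4828, 0.0542, 0.266]
tool_rot: [-0.002, 0.722, 0.692, -0.002]
contact_force: [0.8, 0.1, -2.2]
gripper_width: 0.447
grasp_force: 60.6
```

>>> {"fn": "move_arm", "kwargs": {"increments": [-35,2,0,0,0,-28,1,0,0,0,-14,0,10,0,0,-6,0,25,0,0,0,0,35,0,0,0,0,35,0,0,0,0,15,0,0,0,0,0,0,0]}}

```text
time: 39.98
tool_pos: [0.4783, -0.0262, 0.1407]
tool_rot: [-0.006, 0.722, 0.692, -0.005]
contact_force: [-1.8, -0.4, -2.4]
gripper_width: 0.442
grasp_force: 60.9
```

>>> {"fn": "move_arm", "kwargs": {"increments": [0,0,0,0,0,0,0,0,0,0]}}

```text
time: 40.15
tool_pos: [0.4844, -0.0269, 0.1498]
tool_rot: [0.0, 0.722, 0.692, -0.0]
contact_force: [0.9, -0.3, -1.0]
gripper_width: 0.447
grasp_force: 60.9
```

```bash
python3 go.py .4845 -.0268 .0854
```

```text
t 40.15 tcp [ 0.4844 -0.0269  0.1498] yaw y -0.0422 w 0.447 gf 60.9 F [ 0.9 -0.3 -1. ]
delta mm [ 0.1  0.1 64.4]
```

>>> {"fn": "move_arm", "kwargs": {"increments": [0,0,10,0,0,0,0,16,0,0,0,0,14,0,0,0,0,10,0,0,0,0,6,0,0,0,0,3,0,0,0,0,0,0,0]}}

```text
time: 40.73
tool_pos: [0.4843, -0.0266, 0.0903]
tool_rot: [-0.0, 0.722, 0.692, -0.0]
contact_force: [-0.1, 0.8, -2.0]
gripper_width: 0.447
grasp_force: 61.0
```

>>> {"fn": "move_arm", "kwargs": {"increments": [0,0,2,0,0,0,0,1,0,0,0,0,0,0,0]}}

```text
time: 40.98
tool_pos: [0.4848, -0.0267, 0.088]
tool_rot: [0.0, 0.722, 0.692, 0.0]
contact_force: [-0.1, 0.1, -2.5]
gripper_width: 0.444
grasp_force: 61.0
```

>>> {"fn": "move_arm", "kwargs": {"increments": [0,0,1,0,0,0,0,0,0,0]}}

```text
time: 41.15
tool_pos: [0.4845, -0.0266, 0.0867]
tool_rot: [0.0, 0.722, 0.692, 0.0]
contact_force: [-0.0, -0.3, -2.1]
gripper_width: 0.448
grasp_force: 61.0
```

>>> {"fn": "move_arm", "kwargs": {"increments": [0,0,1,0,0,0,0,0,0,0]}}

```text
time: 41.32
tool_pos: [0.4844, -0.0266, 0.0855]
tool_rot: [0.0, 0.722, 0.692, 0.0]
contact_force: [0.0, -0.4, -1.1]
gripper_width: 0.446
grasp_force: 61.0
```

>>> {"fn": "move_arm", "kwargs": {"increments": [0,0,1,0,0,0,0,0,0,0]}}

```text
time: 41.48
tool_pos: [0.4846, -0.0267, 0.0854]
tool_rot: [0.0, 0.722, 0.692, -0.0]
contact_force: [-2.2, 0.2, 4.1]
gripper_width: 0.446
grasp_force: 61.5
```

>>> {"fn": "move_arm", "kwargs": {"increments": [0,0,0.5,0,0,0,0,0,0,0]}}

```text
time: 41.65
tool_pos: [0.4847, -0.0267, 0.0854]
tool_rot: [0.0, 0.722, 0.692, -0.0]
contact_force: [-3.8, 0.4, 7.1]
gripper_width: 0.446
grasp_force: 61.9
```

>>> {"fn": "move_arm", "kwargs": {"increments": [0,0,-0.5,0,0.6,0,0,0,0,0.75,0,0,0,0,0.8,0,0,-15,0,0.8,0,0,-30,0,0.8,0,0,-30,0,0.8,0,0,-12,0,0.8,10,2,0,0,0.8]}}

```text
time: 42.32
tool_pos: [0.4893, -0.0178, 0.1756]
tool_rot: [0.003, 0.722, 0.691, 0.002]
contact_force: [-0.8, 0.1, 1.5]
gripper_width: 0.799
grasp_force: 0.0
```

>>> {"fn": "move_arm", "kwargs": {"increments": [25,4,0,0,0.8,38,6,0,0,0.8,38,6,0,0,0.8,38,6,0,0,0.8,38,6,0,0,0.8,38,6,0,0,0.8,38,6,0,0,0.8,36,5,0,0,0.8]}}

```text
time: 42.98
tool_pos: [0.5426, 0.2728, 0.1687]
tool_rot: [-0.001, 0.722, 0.692, -0.001]
contact_force: [0.5, -0.7, 0.7]
gripper_width: 0.794
grasp_force: 0.0
```

>>> {"fn": "move_arm", "kwargs": {"increments": [22,3,10,0,0.8,10,1,20,0,0.8,0,0,25,0,0.8,0,0,15,0,0.8,0,0,5,0,0.8,0,0,0,0,0.8,0,0,0,0,0.8]}}

```text
time: 43.57
tool_pos: [0.5487, 0.3021, 0.0958]
tool_rot: [-0.0, 0.722, 0.692, -0.001]
contact_force: [0.6, 0.1, 0.1]
gripper_width: 0.801
grasp_force: 0.0
```

```bash
python3 go.py .5493 .3014 .0525
```

```text
t 43.57 tcp [0.5487 0.3021 0.0958] yaw y -0.0419 w 0.801 gf 0.0 F [0.6 0.1 0.1]
delta mm [-0.7  0.6 43.3]
```

>>> {"fn": "move_arm", "kwargs": {"increments": [-0.5,0.5,12,0,0.8,0,0,16,0,0.8,0,0,10,0,0.8,0,0,4,0,0.8,0,0,0,0,0.8,0,0,0,0,0.5,0,0,0,0,0,0,0,0,0,0]}}

```text
time: 44.23
tool_pos: [0.5503, 0.3018, 0.0557]
tool_rot: [0.0, 0.722, 0.692, 0.001]
contact_force: [-5.0, -0.7, 12.2]
gripper_width: 0.385
grasp_force: 28.6
```

>>> {"fn": "move_arm", "kwargs": {"increments": [0,0,0,0,0,0,0,0,0,0,0,0,0,0,0]}}

```text
time: 44.48
tool_pos: [0.5504, 0.3019, 0.056]
tool_rot: [0.0, 0.722, 0.692, 0.001]
contact_force: [-1.6, -0.1, 6.5]
gripper_width: 0.371
grasp_force: 59.6
```

>>> {"fn": "move_arm", "kwargs": {"increments": [0,0,-6,0,0,0,0,-18,0,0,0,0,-25,0,0,0,0,-13,0,0,-13,-5,0,0,0,-28,-10,0,0,0,-28,-10,0,0,0,-28,-10,0,0,0]}}

```text
time: 45.15
tool_pos: [0.5099, 0.2051, 0.116]
tool_rot: [0.0, 0.721, 0.692, -0.0]
contact_force: [0.1, -0.8, -2.1]
gripper_width: 0.375
grasp_force: 59.8
```

>>> {"fn": "move_arm", "kwargs": {"increments": [-28,-10,0,0,0,-15,-6,0,0,0,-7,-3,0,0,0,0,0,0,0,0,0,0,0,0,0]}}

```text
time: 45.57
tool_pos: [0.4898, 0.1571, 0.1165]
tool_rot: [-0.0, 0.722, 0.692, 0.0]
contact_force: [0.9, 0.8, -1.9]
gripper_width: 0.371
grasp_force: 59.8
```

```bash
python3 go.py .4898 .1567 .060
```

```text
t 45.57 tcp [0.4898 0.1571 0.1165] yaw y -0.0425 w 0.371 gf 59.8 F [ 0.9  0.8 -1.9]
delta mm [-0.5 -0.  56.5]
```

>>> {"fn": "move_arm", "kwargs": {"increments": [0,0,12,0,0,0,0,16,0,0,0,0,12,0,0,0,0,8,0,0,0,0,4,0,0,0,0,2,0,0,0,0,0,0,0]}}

```text
time: 46.15
tool_pos: [0.4895, 0.157, 0.062]
tool_rot: [-0.0, 0.722, 0.692, -0.0]
contact_force: [-0.3, -0.6, -1.6]
gripper_width: 0.372
grasp_force: 59.9
```

>>> {"fn": "move_arm", "kwargs": {"increments": [0,0,1.5,0,0,0,0,0,0,0]}}

```text
time: 46.32
tool_pos: [0.4901, 0.157, 0.0616]
tool_rot: [0.0, 0.722, 0.692, 0.001]
contact_force: [-0.0, 0.1, -1.1]
gripper_width: 0.367
grasp_force: 59.9
```

>>> {"fn": "move_arm", "kwargs": {"increments": [0,0,1,0,0,0,0,0,0,0]}}

```text
time: 46.48
tool_pos: [0.4899, 0.1569, 0.0604]
tool_rot: [0.0, 0.722, 0.692, 0.0]
contact_force: [0.6, -0.4, -2.7]
gripper_width: 0.368
grasp_force: 59.9
```

>>> {"fn": "move_arm", "kwargs": {"increments": [0,0,1,0,0,0,0,0,0,0]}}

```text
time: 46.65
tool_pos: [0.4901, 0.157, 0.06]
tool_rot: [0.0, 0.722, 0.692, 0.0]
contact_force: [-2.2, -0.3, 3.1]
gripper_width: 0.368
grasp_force: 60.2
```

Down on the floor. Release, retreat and check.

>>> {"fn": "move_arm", "kwargs": {"increments": [0,0,0,0,0.5,0,0,0,0,0.7,0,0,0,0,0.8,0,0,-15,0,0.8,0,0,-30,0,0.8,0,0,-35,0,0.8,0,0,-35,0,0.8,20,-5,0,0,0.8]}}

```text
time: 47.32
tool_pos: [0.4907, 0.1762, 0.183]
tool_rot: [0.004, 0.723, 0.691, 0.006]
contact_force: [1.0, 0.2, 1.9]
gripper_width: 0.802
grasp_force: 0.0
```

>>> {"fn": "move_arm", "kwargs": {"increments": [38,-10,0,0,0.8,38,-10,0,0,0.8,38,-10,0,0,0.8,38,-10,0,0,0.8,20,-5,0,0,0.8,0,0,0,0,0.8,0,0,0,0,0.8]}}

```text
time: 47.9
tool_pos: [0.4473, 0.3515, 0.1737]
tool_rot: [0.0, 0.721, 0.693, -0.0]
contact_force: [-0.5, -0.5, -0.8]
gripper_width: 0.803
grasp_force: 0.0
```

```bash
python3 - <<'E'
from h import *
t=grab('top');s=grab('side')
a=cv2.resize(t['image'][145:245,150:360],None,fx=3.8,fy=3.8,interpolation=cv2.INTER_CUBIC)[:, :800]
b=cv2.resize(s['image'][125:325,170:330],None,fx=1.1,fy=1.1)
o=np.zeros((600,800,3),np.uint8);o[:a.shape[0],:a.shape[1]]=a;o[a.shape[0]:a.shape[0]+b.shape[0],:b.shape[1]]=b
cv2.imwrite('pics/n4.png',o)
E
```

```text
(no output)
```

View pics/n4.png

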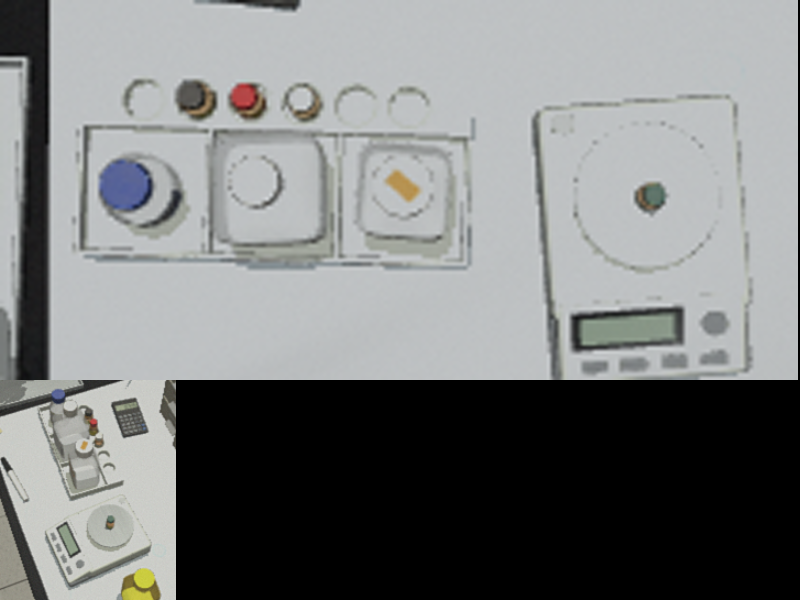

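All three bottles are back in their own compartments: blue cap (125,185), large (255,182), medium (402,186). The vial stands in the middle of the pan at (650,197), and the other vials are in place. Handing in.

```bash
python3 -c "
from plant import manip
print(manip.job_done())"
```

```text
the job is handed in; nothing more can be done
None
```

The job is handed in at about 48 s of the 122 s allowed: the last pictures show the smallest vial upright in the middle of the pan, every bottle back in its own compartment and the other vials in their holes; no verdict came back.

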